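Close and pin the stone-holding frame

TASK

Swing the frame's gate shut so that its end sits in the fork, then take the quick-release pin from its wooden stand with both side buttons squeezed in, slide it down through the fork and the gate, and push it home against the sprung collar without forcing it. Let go so that the balls spring out under the fork and the pin stays locked in, and leave the stone, the hammer, the chisel and the pot alone.

Things in the scene. Friction and masses are not known exactly. Their poses are not given: they have to be found in the camera images.
- frame: Fixed grey steel stone-holding frame, base plate 210 x 290 x 15 mm. Origin on the bench midway between hinge and fork; z up, +x from the robot side towards the stone, +y towards the hinge. Hinge axis at (0, +100) mm, fork axis at (0, -100) mm; the shut gate lies along y between them. The stone lies on the base at x = +42 to +137 mm, its top 70 mm above the bench.
- fork_foot (a point): Point on top of the base plate, 15 mm above the bench, plumb below the axis of the fork's holes. The fork: two level steel cheeks, 46 x 46 x 10 mm, one above the other with a 42 mm slot between, each with an upright hole 17.2 mm in diameter. The slot is open on the robot and stone sides; the gate's end swings in with at least 2 mm to spare above and below.
- fork_post (a point): Foot of the fork's grey column (top 105 mm above the bench), 132 mm from the frame's middle. The fork's height on it was set by hand and is not reported: top of the upper cheek 106 to 132 mm above the bench, underside of the lower cheek 44 to 70 mm. On the upper cheek a sprung brass collar, 34 mm across, bore 20 mm, its top 12 mm above the cheek when free.
- collar (a joint): How far the sprung collar is pushed down (m): 0 free, 0.008 on its hard stop. Takes 3 N at first, about 8 N at the stop. The pin's balls clear the fork's underside once the collar is down 0.0055 or more; a pin locked in keeps it down about 0.005. A pin let go before that is lifted again.
- gate (a joint): Gate angle (rad): 0 shut with its hole in line with the fork's, positive open towards the frame's -x side, up to 1.0. Its stop when shutting is at -0.02, 4 mm past alignment. Stiff hinge (0.15 N m): stays where left. Its hole, 200 mm from the hinge, is 19 mm in diameter; the pin's tapered nose pulls it into line from up to 4 mm off.
- gate_post (a point): Centre of the top of the dark round post, 16 mm in diameter and 48 mm high, that stands on the gate as its handle, 100 mm from the hinge. The gate bar is 30 mm wide, 12 mm thick; its top is 94 mm above the bench, the post's top 142 mm.
- gate_hinge (a point): The hinge axis of the gate, 88 mm above the bench (mid-thickness of the gate bar).
- stand: Fixed block of light wood, 80 x 80 x 103 mm, with an upright 25 mm hole in which the pin hangs loosely by its shoulder. Origin at the centre of its underside.
- pin: Quick-release (ball-lock) pin, 0.15 to 0.3 kg, hanging upright. Origin on its axis at the underside of the round steel shoulder (31 mm across, 5 mm thick), the face that lands on the collar; z up. Below it the shank, 16 mm in diameter. Its black handle reaches from 5 to 50 mm above the origin, 24 mm wide along x, 32 mm along y.
- pin_grip (a point): Centre of the pin's two button plates, on its axis, 28 mm above the pin's origin. The steel plates stand out of the handle's +y and -y faces (39 mm across them), each 14 mm wide and 26 mm high. Squeeze both between the fingers, along the pin's y; gripping the x faces does not press them.
- pin_nose (a point): Tip of the pin's nose, on its axis, 91 mm below the pin's origin; 6 mm across, widening to 16 mm at 77 mm below the origin. Two balls, 72 mm below the origin on the +y and -y sides, stand out 3.3 mm while the buttons are out and are drawn in when both are fully pressed; only then does the pin pass the holes.
- button_a (a joint): Button on the pin's +y face (m): 0 out (its ball out), 0.0035 fully pressed in, flush with the handle (its ball drawn in). About 4 N to start, 7 N fully pressed.
- button_b (a joint): The same for the button on the -y face.
- stone: Carved pale stone block, 95 x 190 x 55 mm, 2.6 kg, lying on the frame's base. Origin under its centre. Bystander.
- pot: Terracotta pot, 84 mm across, 100 mm high, fixed to the bench near the stand. The pot and the stand may swap places. Origin under its centre. Bystander.
- club_hammer: Club hammer lying on the bench to the left of the frame, 250 mm long, head 45 x 100 x 45 mm. Bystander.
- chisel: Steel chisel, 210 mm long, 20 mm thick, lying on the bench between the robot and the frame. Bystander.
Mind the look-alikes: they are no part of the job. Of the things like the pin, leave any that is red or yellow; of the rest the larger one is meant.

How it is judged:
On the way, in this order (a step that is already met when the one before it is completed fails the run):
1. the gate is shut, its end in the fork (within 0.03 rad of alignment) (value of joint gate between -0.03 and 0.03 rad), for 0.2 s.
2. the pin, both buttons squeezed, stands in the fork's holes and has pushed the collar down more than 4.5 mm (value of joint each of button_a, button_b above 0.0028 m and value of joint collar above 0.0045 m and horizontal distance between pin and fork_foot below 0.004 m), for 0.1 s.
At the end, for the whole second after the job is handed in: The pin stands at rest, upright (within 0.08 rad) in the fork's holes (axis within 4 mm, nose within 6 mm), released, both buttons and balls out (under 1 mm pressed), locked so that it holds the sprung collar down by more than 4.5 mm, with the gate shut (within 0.02 rad) (value of joint collar above 0.0045 m and value of joint each of button_a, button_b below 0.001 m and horizontal distance between pin and fork_foot below 0.004 m and angle between pin's own z axis and vertical below 0.08 rad and horizontal distance between pin_nose and fork_foot below 0.006 m and value of joint gate between -0.02 and 0.02 rad and linear speed of pin below 0.02 m/s); the robot touches nothing.
It fails at once if the pin is forced: more than 40 N between the pin and the frame (fork, collar, gate) (contact force between pin and frame above 40 N).
It fails at once if the stone is pushed more than 15 mm (distance of stone from where it was at the start of the episode above 0.015 m).
It fails at once if the hammer or the chisel is moved more than 20 mm, or the pot is pushed with more than 10 N (distance of any of club_hammer, chisel from where it was at the start of the episode above 0.02 m or contact force between any of the arm, the fingers and pot above 10 N).
It also fails if it takes over 64 s, if anything falls off the work surface, if the arm or the gripper's body presses on something with over 40 N, if the wrist force passes 120 N, or if a joint passes its speed limit or range.

ROBOT

A 6-joint arm with a two-finger parallel gripper is mounted at the origin on the work surface. World frame = base frame: x ahead of the robot, y to its left, z up, the work surface at z = 0. Lengths are in m, angles in rad, forces in N, time in s.
With the tool pointing down it reaches from about 0.25 to 0.725 m from the base axis. Payload 4 kg.
Tool frame: the origin (TCP) lies midway between the tips of the shut fingers; the grasp point (between the pads) lies 19 mm behind it; z points along the fingers, x is the direction in which the jaws open and shut, and the axes are right-handed (so a half turn about z gives the same grasp; the last joint's range is limited). The gripper opens to 85 mm and grips with 20 to 120 N. Pads are 22 mm wide; open, the fingers measure 114 mm over their backs; the gripper's body (76 mm by 85 mm) begins 54 mm behind the grasp point. The pads swing forward as they close: fully open they stand 13 mm farther back than shut.
Start: joints at [-1.167, 0.241, 0.005, 1.335, 0, 1.571], TCP at [0.196, -0.46, 0.231] pointing down, gripper open.
Joint ranges: [-2.72, 2.72], [-1.05, 1.87], [-1.09, 1.28], [-1.99, 2.15], [-1.42, 1.44], [-3.14, 3.14]. Speed limits (rad/s): [2.79, 2.79, 3.14, 3.14, 3.14, 3.14].

INTERFACE

Orientations are given as a unit quaternion [x, y, z, w].
In Python, from workcell import bot, vision, ticket gives the robot as it stands.
- The arm moves only by the tool play_rows, never from a script. Its argument "deltas" is one flat list of numbers, 5 for each row, row after row: the opening, from 0 (shut) to 1 (fully open), then the shift along the tool's x, y, z in units of 60 mm (1.0 is 60 mm), then the turn about the tool's z in degrees. A call has 1 to 12 rows; each row shifts and turns the pose as measured when the row begins, along the tool's axes as they then stand; what a row does not reach is not made up. A row lasts 1/8 s, in which the tool goes at most 62.5 mm and 10.7 degrees, less where a joint would pass 70% of its speed; a pose out of reach is approached as far as the arm can. A call is refused whole if a number of a shift passes 1 or a number of a turn 10.7, either way. A call with a gripper value outside its range is refused whole. The fingers move at their own pace and stop on an object; the grip force is fixed at half the most. Time passes only in rows, so rows that do not move let the fingers close. It gives the time, the measured TCP pose, the force and the opening at its end, in the units of the state.
- bot.get_obs(): the state, without advancing time (a new reading comes with each control period).
- vision.camera(name): name is "scene" or "top" or "wrist"; returns a dict with "color" (400x640x3 uint8, blue, green, red), "intrinsics" (3x3 intrinsics, pixels), "rvec" (rotation vector, rad) and "tvec" (3), from world to camera coordinates, as OpenCV has them. Camera axes: x right, y down, z forward; pixel columns grow to the right and rows downward; lengths in m; the calibration is good to about 2 mm. A picture is of the moment at which its call begins. There is no depth.
- ticket.job_done(): hands the job in, once; it reports no verdict.
The state is a dict: "clock": time; "joint_pos": joint angles; "joint_vel": joint speeds; "tau": joint torques, N m; "eef_pos": TCP position; "tool_rot": TCP orientation; "ft_force": force on the tool from outside, world axes, zero at the start; "ft_torque": the same for the moment, N m; "grip_width": finger opening in m.
Only numpy, scipy, OpenCV 4.12 (cv2) and the standard library are available. Lean on these libraries where they do the work, as an engineer would, in place of code of your own. Each camera call takes 0.05 s, during which the arm holds its last target. There are 200 camera calls.

## Working session

There is one attempt and no reset: what is moved stays moved. The work goes in short steps, Python scripts to look and compute and a tool call to move; the robot and the scene stay as the last step left them, time stands still between calls to the robot, and variables do not carry over. Pictures are saved under pics/ and viewed, about 8 in all and at most 12, crops included, and the job is handed in when it is done.

Besides the shell and the picture viewer there is one more tool, called after ">>>" as name(argument=value, ...) on one line, values as JSON. play_rows: Moves the arm, as the interface text tells. Its arguments: {"type":"object","properties":{"deltas":{"type":"array"}},"required":["deltas"]}

```bash
ls; mkdir -p pics; cat > h.py <<'E'
import numpy as np, cv2, pickle
from workcell import bot, vision, ticket
from scipy.spatial.transform import Rotation as R
def cam(n,save=None):
    c=vision.camera(n); c['R']=cv2.Rodrigues(np.array(c['rvec'],float))[0]; c['t']=np.array(c['tvec'],float).ravel(); c['K']=np.array(c['intrinsics'],float)
    if save: cv2.imwrite('pics/%s.png'%save,c['color']); pickle.dump(c,open('pics/%s.pkl'%save,'wb'))
    return c
def load(s): return pickle.load(open('pics/%s.pkl'%s,'rb'))
def ray(c,u,v):
    d=c['R'].T@np.linalg.inv(c['K'])@np.array([u,v,1.]); return -c['R'].T@c['t'], d/np.linalg.norm(d)
def onz(c,u,v,z):
    o,d=ray(c,u,v); return o+d*(z-o[2])/d[2]
def tri(rs):
    A=sum(np.eye(3)-np.outer(d,d) for o,d in rs); b=sum((np.eye(3)-np.outer(d,d))@o for o,d in rs); return np.linalg.solve(A,b)
def proj(c,p):
    q=c['K']@(c['R']@np.array(p,float)+c['t']); return q[:2]/q[2]
E
python3 - <<'E'
from h import *
a=cam('scene','s0');b=cam('top','t0')
for c in(a,b): print(-c['R'].T@c['t'], c['K'][0,0], ray(c,320,200)[1])
print(bot.get_obs())
E
```

```text
pics
[1.20814524 0.02216286 0.83256422] 408.8805906196939 [-0.68642858  0.00349354 -0.72718884]
[0.3930178  0.05829741 1.11744965] 386.5694023686682 [ 0.15902324 -0.00399842 -0.98726674]
{'clock': 0.1, 'joint_pos': array([-1.16701747e+00,  2.41370894e-01,  3.85017137e-03,  1.33519471e+00,
        2.05621212e-06,  1.57078458e+00]), 'joint_vel': array([-5.31353245e-05, -2.61144717e-03,  3.68733042e-03,  4.01168039e-04,
        1.16600485e-03,  1.48802879e-03]), 'tau': array([-1.77532570e-05, -3.73138082e+01,  2.53009737e+01,  1.08779641e-02,
       -7.80942355e-05, -1.13442960e-05]), 'eef_pos': array([ 0.19622537, -0.45926865,  0.23048202]), 'tool_rot': array([ 8.34537487e-01, -5.50950326e-01, -8.00210731e-04, -5.29533724e-04]), 'ft_force': array([ 0.60312537, -0.08262679,  0.54381069]), 'ft_torque': array([ 0.02537694,  0.00167797, -0.00334015]), 'grip_width': 0.0852569382431571}
```

View pics/s0.png

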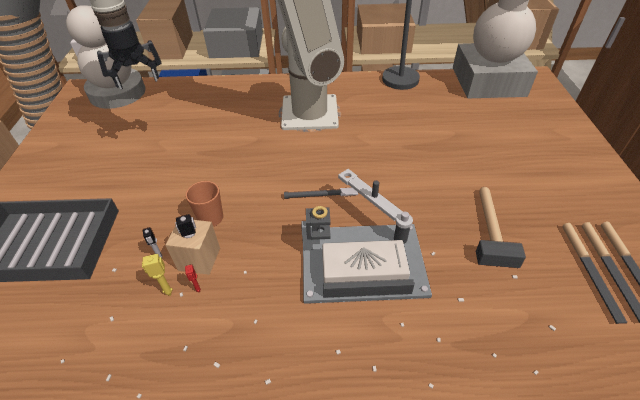

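View pics/t0.png

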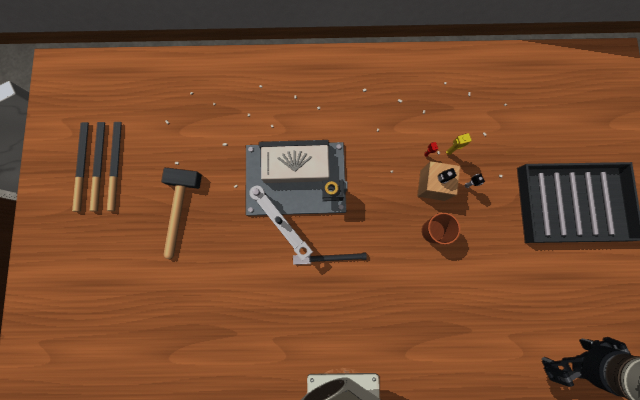

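```bash
python3 - <<'E'
from h import *
a=load('s0')['color'];b=load('t0')['color']
A=cv2.resize(a[165:305,135:435],None,fx=2.6,fy=2.6,interpolation=cv2.INTER_CUBIC)[:, :780]
B1=cv2.resize(b[130:275,235:375],None,fx=4,fy=4,interpolation=cv2.INTER_CUBIC)
B2=cv2.resize(b[130:275,410:500],None,fx=2.6,fy=4,interpolation=cv2.INTER_CUBIC)
cv2.imwrite('pics/a1.png',A);cv2.imwrite('pics/b1.png',np.hstack([B1,B2]));print(A.shape,B1.shape,B2.shape)
E
```

```text
(364, 780, 3) (580, 560, 3) (580, 234, 3)
```

View pics/a1.png

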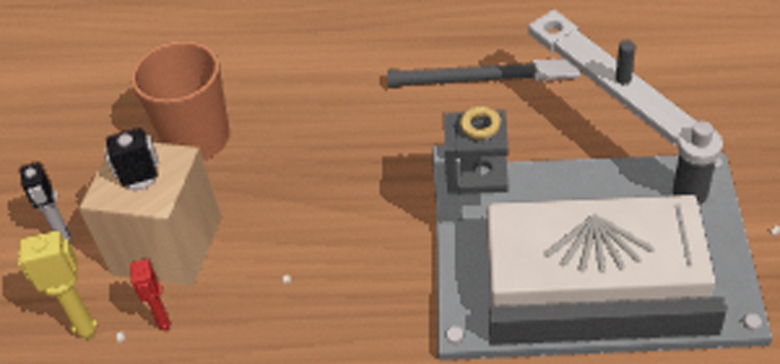

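View pics/b1.png

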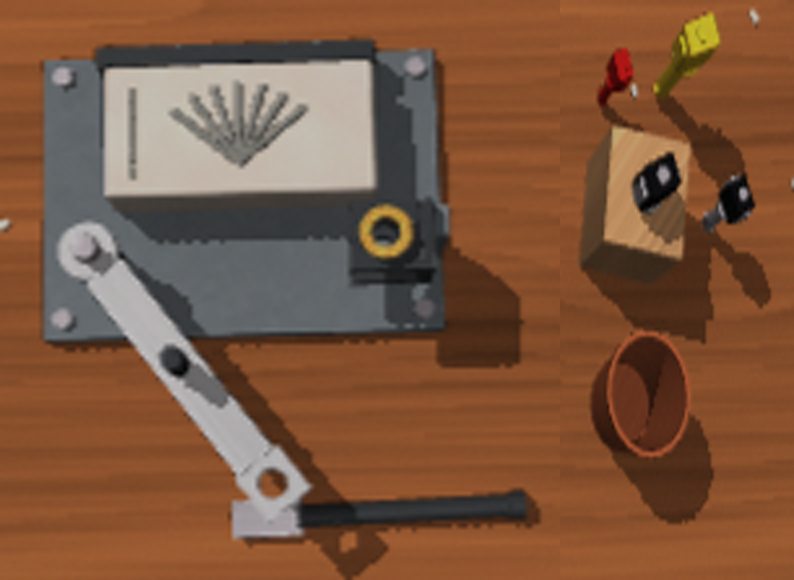

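```bash
cat > m1.py <<'E'
from h import *
s=load('s0');t=load('t0')
def brass(c,box):
    u0,v0,u1,v1=box; hsv=cv2.cvtColor(c['color'][v0:v1,u0:u1],cv2.COLOR_BGR2HSV)
    m=cv2.inRange(hsv,(17,110,110),(32,255,255)); cs,_=cv2.findContours(m,cv2.RETR_EXTERNAL,cv2.CHAIN_APPROX_NONE)
    k=max(cs,key=cv2.contourArea); e=cv2.fitEllipse(cv2.convexHull(k)); return np.array(e[0])+[u0,v0],e[1]
print(brass(s,(300,195,340,235)),brass(t,(315,170,345,205)))
ts=lambda x,y:(135+(x+.5)/2.6-.5,165+(y+.5)/2.6-.5)
tt=lambda x,y:(235+(x+.5)/4-.5,130+(y+.5)/4-.5)
t2=lambda x,y:(410+(x-560+.5)/2.6-.5,130+(y+.5)/4-.5)
def P(n,a,b):
    r=[ray(s,*a),ray(t,*b)]; p=tri(r); print(n,p.round(4),'res',(proj(s,p)-a).round(1),(proj(t,p)-b).round(1)); return p
c=P('collar',brass(s,(300,195,340,235))[0],brass(t,(315,170,345,205))[0])
P('hinge',ts(701,130),tt(85,244))
P('posttop',ts(627,44),tt(174,356))
P('gatehole',ts(554,27),tt(271,481))
P('collar',ts(480,121),tt(386,231))
P('pintop',ts(126,140),t2(663,172))
b=[onz(t,*tt(*q),0.018) for q in [(63,77),(415,66),(62,319),(424,308)]]
print(np.round(b,4),'mean',np.mean(b,0).round(4))
# corners of the stand top
for q in [(100,187),(0,0)]: pass
st=[onz(t,*t2(*q),0.103) for q in [(616,127),(690,147),(682,262),(607,241)]]; print('stand',np.round(st,4),np.mean(st,0))
print('pot rim',onz(t,*t2(649,394),0.1), 'handle hammer etc')
print('chisel', [onz(t,*tt(*q),0.01).round(3) for q in [(235,520),(300,515),(525,505)]])
E
python3 m1.py
```

```text
(array([319.3896637 , 211.61023331]), (11.696765899658203, 14.615486145019531)) (array([331.05084801, 187.36691666]), (12.699738502502441, 13.104094505310059))
collar [0.5843 0.0242 0.1329] res [0.4 0. ] [0.4 0. ]
hinge [0.5828 0.2226 0.1112] res [ 0.5 -0. ] [0.4 0.1]
posttop [0.5037 0.1612 0.1446] res [-0.1  0. ] [-0.1 -0. ]
gatehole [0.4259 0.1016 0.0958] res [ 0.3 -0. ] [0.3 0. ]
collar [0.5841 0.024  0.134 ] res [0.4 0. ] [0.4 0. ]
pintop [ 0.6132 -0.2756  0.1566] res [0.2 0. ] [ 0.2 -0. ]
[[ 0.7262  0.257   0.018 ]
 [ 0.7302 -0.0029  0.018 ]
 [ 0.5459  0.255   0.018 ]
 [ 0.5499 -0.005   0.018 ]] mean [0.6381 0.126  0.018 ]
stand [[ 0.6573 -0.2474  0.103 ]
 [ 0.6422 -0.3228  0.103 ]
 [ 0.5639 -0.3086  0.103 ]
 [ 0.5793 -0.2331  0.103 ]] [ 0.61064983 -0.27799084  0.103     ]
pot rim [ 0.47710667 -0.26983337  0.1       ] handle hammer etc
chisel [array([0.402, 0.132, 0.01 ]), array([0.405, 0.086, 0.01 ]), array([ 0.409, -0.073,  0.01 ])]
```

```bash
cat >> h.py <<'E'
def state():
    o=bot.get_obs(); x=R.from_quat(o['tool_rot']).as_matrix()[:,0]
    return np.array(o['eef_pos']),np.arctan2(x[1],x[0]),o
def plan(p,yaw,n,op,start=None):
    if start is None: q,w,_=state()
    else: q,w=start
    p=np.array(p,float); q=np.array(q,float); dq=(p-q)/n; dw=(yaw-w)/n; out=[]
    for i in range(n):
        c,s=np.cos(w),np.sin(w)
        r=[op,round((dq[0]*c+dq[1]*s)/.06,3),round((dq[0]*s-dq[1]*c)/.06,3),round(-dq[2]/.06,3),round(-np.degrees(dw),1)]
        out+=r; w+=dw
    print(n,'rows',max(np.abs(np.array(out).reshape(-1,5)[:,1:4]).max(),0),out); return p,yaw
E
python3 - <<'E'
from h import *
plan((.504,.161,.20),np.radians(-52),12,.4)
E
```

```text
12 rows 0.858 [0.4, np.float64(-0.624), np.float64(-0.732), np.float64(0.042), np.float64(-1.2), 0.4, np.float64(-0.608), np.float64(-0.745), np.float64(0.042), np.float64(-1.2), 0.4, np.float64(-0.592), np.float64(-0.758), np.float64(0.042), np.float64(-1.2), 0.4, np.float64(-0.576), np.float64(-0.77), np.float64(0.042), np.float64(-1.2), 0.4, np.float64(-0.559), np.float64(-0.783), np.float64(0.042), np.float64(-1.2), 0.4, np.float64(-0.542), np.float64(-0.795), np.float64(0.042), np.float64(-1.2), 0.4, np.float64(-0.524), np.float64(-0.806), np.float64(0.042), np.float64(-1.2), 0.4, np.float64(-0.507), np.float64(-0.817), np.float64(0.042), np.float64(-1.2), 0.4, np.float64(-0.489), np.float64(-0.828), np.float64(0.042), np.float64(-1.2), 0.4, np.float64(-0.471), np.float64(-0.838), np.float64(0.042), np.float64(-1.2), 0.4, np.float64(-0.453), np.float64(-0.848), np.float64(0.042), np.float64(-1.2), 0.4, np.float64(-0.434), np.float64(-0.858), np.float64(0.042), np.float64(-1.2)]
```

>>> play_rows(deltas=[0.4, -0.62, -0.73, 0, -1.2, 0.4, -0.61, -0.75, 0, -1.2, 0.4, -0.59, -0.76, 0, -1.2, 0.4, -0.58, -0.77, 0, -1.2, 0.4, -0.56, -0.78, 0, -1.2, 0.4, -0.54, -0.8, 0, -1.2, 0.4, -0.52, -0.81, 0, -1.2, 0.4, -0.51, -0.82, 0, -1.2, 0.4, -0.49, -0.83, 0.04, -1.2, 0.4, -0.47, -0.84, 0.04, -1.2, 0.4, -0.45, -0.85, 0.04, -1.2, 0.4, -0.43, -0.86, 0.04, -1.2])

```text
clock: 1.6
eef_pos: [0.5137, 0.1764, 0.2182]
tool_rot: [0.897, -0.442, -0.001, -0.001]
ft_force: [0.8, -0.0, -0.1]
grip_width: 0.0341
```

```bash
sed -i 's/out+=r; w/out+=map(float,r); w/' h.py; python3 - <<'E'
from h import *
p,w,o=state(); print(p,np.degrees(w),o['clock'],o['joint_pos'].round(2))
plan((.504,.161,.19),np.radians(-52),5,.4)
E
```

```text
[0.5137308  0.17643798 0.2182006 ] -52.51336630510634 1.6 [0.33 0.33 0.1  1.34 0.   2.82]
5 rows 0.094 [0.4, 0.021, 0.057, 0.094, -0.1, 0.4, 0.021, 0.057, 0.094, -0.1, 0.4, 0.021, 0.057, 0.094, -0.1, 0.4, 0.021, 0.057, 0.094, -0.1, 0.4, 0.021, 0.057, 0.094, -0.1]
```

>>> play_rows(deltas=[0.4, 0.1, 0.28, 0.47, -0.5, 0.4, 0, 0, 0, 0, 0.4, 0, 0, 0, 0])

```text
clock: 1.98
eef_pos: [0.5054, 0.1662, 0.1877]
tool_rot: [0.9, -0.435, -0.002, -0.0]
ft_force: [0.3, 0.7, 0.3]
grip_width: 0.0344
```

```bash
python3 - <<'E'
from h import *
p,w,o=state(); print(p,np.degrees(w),o['clock'],o['joint_pos'].round(2),o['ft_force'])
c=cam('wrist','w0'); print(-c['R'].T@c['t'])
for q in [(.5037,.1612,.142),(.4259,.1016,.094)]: print(proj(c,q))
E
```

```text
[0.50541204 0.16616303 0.18774329] -51.62017299330907 1.975 [0.32 0.33 0.01 1.25 0.   2.79] [0.29722039 0.65373252 0.28612667]
[0.56337645 0.20848952 0.32999827]
[324.63228278 230.64724449]
[322.73618393 311.83333367]
```

View pics/w0.png

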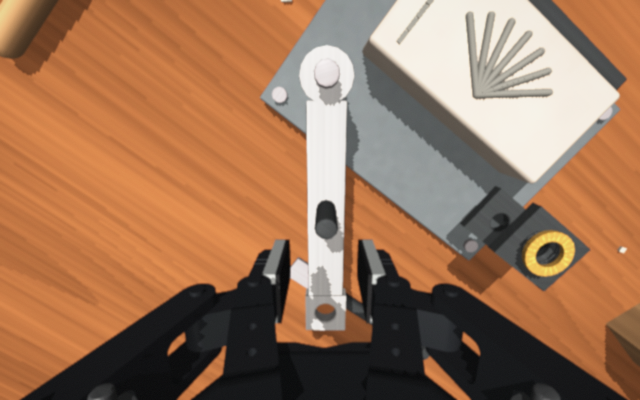

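```bash
python3 - <<'E'
from h import *
s=load('s0');t=load('t0');w=load('w0')
exec(open('m1.py').read().split("print(brass")[0].split("\n",2)[2])
b=brass(w,(500,215,600,290)); print(b)
P=[tri([ray(s,319,211.6),ray(t,330.65,187.4),ray(w,*b[0])]),tri([ray(t,330.65,187.4),ray(w,*b[0])]),tri([ray(s,319,211.6),ray(w,*b[0])])]
print(np.round(P,4)); print(onz(w,*b[0],.132))
h=onz(w,326,72,.111); print('hinge',h)
plan((.5037,.1612,.108),np.radians(-51.6),3,.4)
E
```

```text
(array([548.59395981, 252.88790894]), (44.971954345703125, 52.687660217285156))
[[0.5849 0.0244 0.133 ]
 [0.585  0.0261 0.1341]
 [0.5853 0.0231 0.1327]]
[0.58610943 0.02393357 0.132     ]
hinge [0.58316995 0.22319966 0.111     ]
3 rows 0.442 [0.4, 0.016, 0.022, 0.442, -0.0, 0.4, 0.016, 0.022, 0.442, -0.0, 0.4, 0.016, 0.022, 0.442, -0.0]
```

>>> play_rows(deltas=[0.4, 0.02, 0.02, 0.44, 0, 0.4, 0.02, 0.02, 0.44, 0, 0.4, 0, 0, 0.44, 0, 0.4, 0, 0, 0, 0])

```text
clock: 2.52
eef_pos: [0.5094, 0.1622, 0.1133]
tool_rot: [0.899, -0.438, 0.002, -0.005]
ft_force: [0.4, 0.9, 0.4]
grip_width: 0.0343
```

```bash
python3 - <<'E'
from h import *
p,w,o=state(); print(p,np.degrees(w),o['ft_force'])
H=np.array([.583,.2235]); th0=np.arctan2(H[0]-p[0],H[1]-p[1]); print(np.degrees(th0), np.hypot(*(p[:2]-H)))
st=(p,w)
N=10
for i in range(1,N+1):
    th=th0+( .0 -np.radians(0.5)-th0)*i/N   # ends at frame yaw ~ -0.0..
    st=plan((H[0]-.1*np.sin(th),H[1]-.1*np.cos(th),.106),-th,1,.3,st)
    print(st[0])
E
```

```text
[0.50941258 0.16219184 0.11328133] -51.905333467243445 [0.39716576 0.94632991 0.3691581 ]
50.201182160287836 0.09577995130200415
1 rows 0.149 [0.3, 0.149, 0.059, 0.121, -6.8]
[0.51212776 0.15295126 0.106     ]
1 rows 0.147 [0.3, 0.147, -0.007, -0.0, -5.1]
[0.51863979 0.14696397 0.106     ]
1 rows 0.147 [0.3, 0.147, -0.007, -0.0, -5.1]
[0.52565547 0.14157561 0.106     ]
1 rows 0.147 [0.3, 0.147, -0.007, -0.0, -5.1]
[0.5331199  0.13682835 0.106     ]
1 rows 0.147 [0.3, 0.147, -0.007, -0.0, -5.1]
[0.54097465 0.13275932 0.106     ]
1 rows 0.147 [0.3, 0.147, -0.007, -0.0, -5.1]
[0.54915828 0.12940038 0.106     ]
1 rows 0.147 [0.3, 0.147, -0.007, -0.0, -5.1]
[0.55760673 0.12677781 0.106     ]
1 rows 0.147 [0.3, 0.147, -0.007, -0.0, -5.1]
[0.56625389 0.12491213 0.106     ]
1 rows 0.147 [0.3, 0.147, -0.007, -0.0, -5.1]
[0.57503209 0.12381794 0.106     ]
1 rows 0.147 [0.3, 0.147, -0.007, -0.0, -5.1]
[0.58387265 0.12350381 0.106     ]
```

>>> play_rows(deltas=[0.3, 0.15, 0.06, 0.12, -6.8, 0.3, 0.15, 0, 0, -5, 0.3, 0.15, 0, 0, -5, 0.3, 0.15, 0, 0, -5, 0.3, 0.15, 0, 0, -5, 0.3, 0.15, 0, 0, -5, 0.3, 0.15, 0, 0, -5])

```text
clock: 3.4
eef_pos: [0.5608, 0.1264, 0.1195]
tool_rot: [0.993, -0.122, 0.007, -0.01]
ft_force: [-1.5, 0.8, -0.7]
grip_width: 0.0255
```

```bash
cat > g.py <<'E'
from h import *
p,w,o=state(); print(p,np.degrees(w),o['ft_force'])
H=np.array([.583,.2235]); th0=np.arctan2(H[0]-p[0],H[1]-p[1]); print(np.degrees(th0), np.hypot(*(p[:2]-H)))
st=(p,w)
N=4
for i in range(1,N+1):
    th=th0+( .0 -np.radians(0.5)-th0)*i/N
    st=plan((H[0]-.1*np.sin(th),H[1]-.1*np.cos(th),.106),-th,1,.3,st)
E
python3 g.py
```

```text
[0.56077137 0.12642062 0.11953809] -13.973461879068356 [-1.50427046  0.80701876 -0.66680482]
12.896904387333052 0.09959175599085596
1 rows 0.226 [0.3, 0.097, 0.002, 0.226, -4.4]
1 rows 0.097 [0.3, 0.097, -0.003, -0.0, -3.3]
1 rows 0.097 [0.3, 0.097, -0.003, -0.0, -3.3]
1 rows 0.097 [0.3, 0.097, -0.003, -0.0, -3.3]
```

>>> play_rows(deltas=[0.3, 0.1, 0, 0.2, -4.4, 0.3, 0.1, 0, 0, -3.3, 0.3, 0.1, 0, 0, -3.3, 0.3, 0.1, 0, 0, -2.3, 0.3, 0, 0, 0, 0])

```text
clock: 4.03
eef_pos: [0.5878, 0.1228, 0.1176]
tool_rot: [1.0, -0.004, 0.011, -0.011]
ft_force: [-0.3, -0.7, 0.2]
grip_width: 0.0257
```

```bash
python3 g.py
```

```text
[0.58781261 0.12282964 0.11760326] -0.41938662516032604 [-0.34455229 -0.69855052  0.22297719]
-2.7369798565966943 0.10078532471382765
1 rows 0.193 [0.3, -0.017, -0.012, 0.193, -2.6]
1 rows 0.016 [0.3, -0.016, -0.0, -0.0, 0.6]
1 rows 0.016 [0.3, -0.016, -0.0, -0.0, 0.6]
1 rows 0.016 [0.3, -0.016, -0.0, -0.0, 0.6]
```

>>> play_rows(deltas=[0.3, -0.05, 0, 0.19, 0, 0.3, 0, 0, 0, 0])

```text
clock: 4.28
eef_pos: [0.586, 0.1231, 0.1075]
tool_rot: [1.0, -0.004, 0.013, -0.011]
ft_force: [1.0, 0.2, 0.2]
grip_width: 0.0257
```

```bash
python3 - <<'E'
from h import *
p,w,o=state(); print(p,np.degrees(w),o['ft_force'],R.from_quat(o['tool_rot']).as_matrix()[:,2],o['joint_pos'])
c=cam('wrist','w1');s=cam('scene','s1')
A=c['color'][0:400,120:520]; B=cv2.resize(s['color'][165:265,295:435],(400*7//5,400))[:, :400]
cv2.imwrite('pics/c1.png',np.hstack([A,B]))
E
```

```text
[0.58595907 0.12305541 0.10754978] -0.5098659784120901 [0.95620344 0.20485712 0.24337804] [ 0.02567255  0.02276755 -0.99941111] [0.19824685 0.48806129 0.0348679  1.08794037 0.01726624 1.77790513]
```

View pics/c1.png

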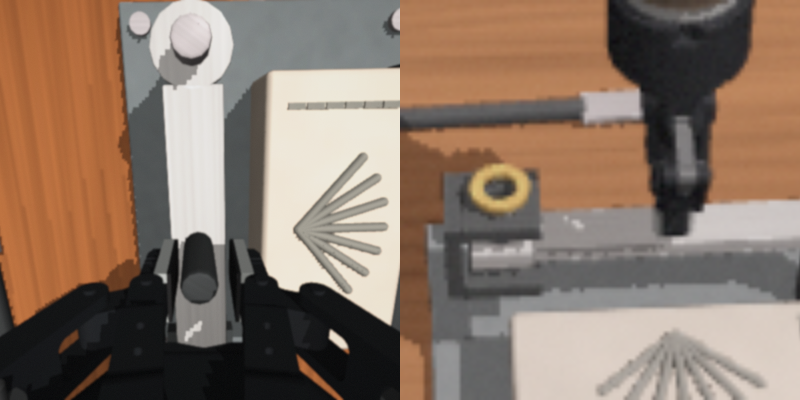

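>>> play_rows(deltas=[0.15, -0.02, 0, 0, 0, 0.1, 0, 0, 0, 0, 0.1, 0, 0, 0, 0])

```text
clock: 4.75
eef_pos: [0.5848, 0.1233, 0.1088]
tool_rot: [1.0, -0.004, 0.013, -0.012]
ft_force: [0.5, -0.5, 0.6]
grip_width: 0.0142
```

```bash
python3 - <<'E'
from h import *
p,w,o=state(); print(p,np.degrees(w),o['ft_force'],R.from_quat(o['tool_rot']).as_matrix()[:,2],o['grip_width'])
E
```

```text
[0.58481071 0.12328743 0.10875476] -0.5270064623036151 [ 0.54287108 -0.54633125  0.61860877] [ 0.02589882  0.02338173 -0.99939109] 0.01418116716534812
```

>>> play_rows(deltas=[0.45, 0, 0, 0, 0, 0.45, 0, 0, 0, 0, 0.45, 0, 0, -0.4, 0, 0.45, 0, 0, -0.7, 0, 0.45, 0, 0, -0.7, 0, 0.45, 0, 0, -0.4, 0, 0.45, 0, 0, 0, 0])

```text
clock: 5.62
eef_pos: [0.5824, 0.1204, 0.2441]
tool_rot: [1.0, -0.004, 0.014, -0.012]
ft_force: [-0.7, -0.2, -0.4]
grip_width: 0.0382
```

```bash
cat >> h.py <<'E'
def show():
    p,w,o=state(); print(p.round(4),'yaw',np.degrees(w).round(2),'z',R.from_quat(o['tool_rot']).as_matrix()[:2,2].round(4),'F',o['ft_force'].round(1),'w',round(o['grip_width'],4),'t',o['clock'],o['joint_pos'].round(3)); return p,w
E
python3 - <<'E'
from h import *
show()
plan((.57,-.25,.26),np.radians(-4),8,.7)
E
```

```text
[0.5824 0.1204 0.2441] yaw -0.48 z [0.0285 0.023 ] F [-0.7 -0.2 -0.4] w 0.0382 t 5.625 [0.195 0.401 0.263 1.4   0.017 1.774]
8 rows 0.772 [0.7, -0.019, 0.772, -0.033, 0.4, 0.7, -0.013, 0.772, -0.033, 0.4, 0.7, -0.007, 0.772, -0.033, 0.4, 0.7, -0.001, 0.772, -0.033, 0.4, 0.7, 0.004, 0.772, -0.033, 0.4, 0.7, 0.01, 0.772, -0.033, 0.4, 0.7, 0.016, 0.772, -0.033, 0.4, 0.7, 0.022, 0.772, -0.033, 0.4]
```

>>> play_rows(deltas=[0.7, 0, 0.4, 0, 0.4, 0.7, 0, 0.75, 0, 0.4, 0.7, 0, 0.75, 0, 0.4, 0.7, 0, 0.75, 0, 0.4, 0.7, 0, 0.75, 0, 0.4, 0.7, 0, 0.75, 0, 0.4, 0.7, 0, 0.75, 0, 0.4, 0.7, 0, 0.6, 0, 0.4, 0.7, 0, 0.2, 0, 0, 0.7, 0, 0, 0, 0])

```text
clock: 6.88
eef_pos: [0.5664, -0.2291, 0.2181]
tool_rot: [0.999, -0.031, 0.004, -0.014]
ft_force: [0.6, 0.5, -0.0]
grip_width: 0.0599
```

```bash
python3 - <<'E'
from h import *
show()
c=cam('wrist','w2'); print('pred pin',proj(c,(.6132,-.2756,.157)))
E
```

```text
[ 0.5664 -0.2291  0.2181] yaw -3.55 z [0.0096 0.0279] F [ 0.6  0.5 -0. ] w 0.0599 t 6.875 [-0.399  0.472  0.305  1.406  0.029  1.234]
pred pin [386.95828216 272.32398207]
```

View pics/w2.png

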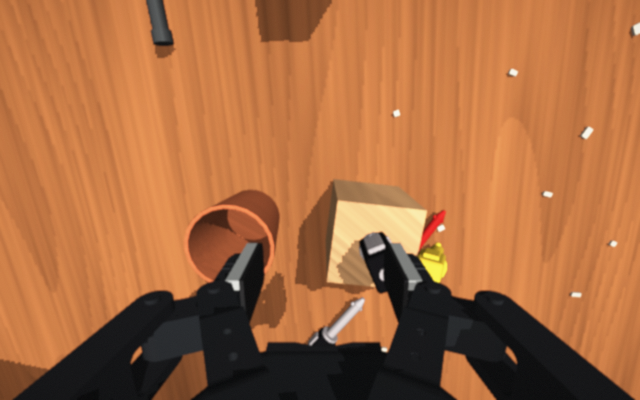

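>>> play_rows(deltas=[0.7, 0.26, -0.25, -0.3, 0, 0.7, 0.26, -0.25, -0.3, 0, 0.7, 0.26, -0.25, -0.3, 0, 0.7, 0, 0, 0, 0])

```text
clock: 7.42
eef_pos: [0.6166, -0.1801, 0.2739]
tool_rot: [1.0, -0.027, 0.003, -0.015]
ft_force: [0.5, -0.1, -1.1]
grip_width: 0.0598
```

```bash
python3 - <<'E'
from h import *
show()
c=cam('wrist','w3'); print('pred pin',proj(c,(.6132,-.2756,.157)))
u,v=proj(c,(.6132,-.2756,.157)).astype(int)
A=c['color'][max(0,v-75):v+75,max(0,u-100):u+100]; print(max(0,v-75),max(0,u-100),A.shape); cv2.imwrite('pics/c3.png',cv2.resize(A,None,fx=4,fy=4,interpolation=cv2.INTER_CUBIC))
E
```

```text
[ 0.6166 -0.1801  0.2739] yaw -3.08 z [0.0067 0.0308] F [ 0.5 -0.1 -1.1] w 0.0598 t 7.425 [-0.299  0.536  0.552  1.589  0.031  1.325]
pred pin [322.58737973 294.16970095]
219 222 (150, 200, 3)
```

View pics/c3.png

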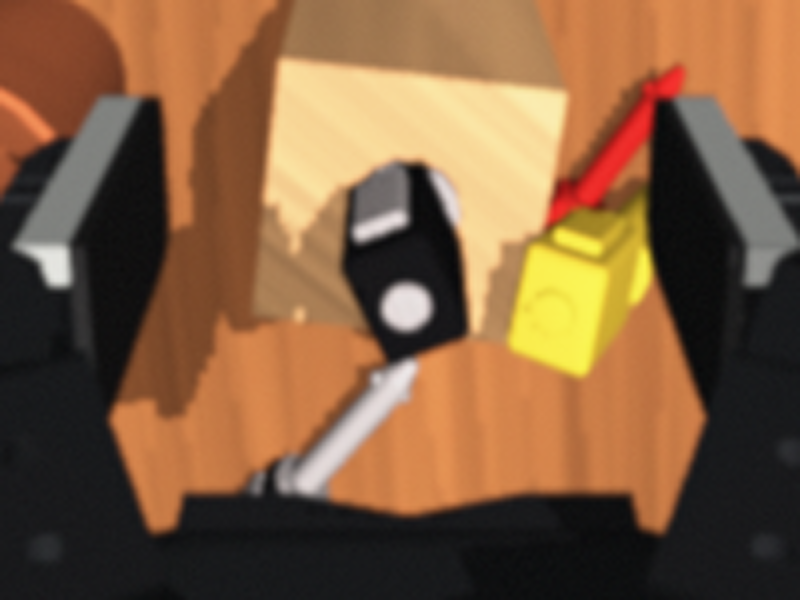

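```bash
python3 - <<'E'
from h import *
c=load('w3')
f=lambda x,y,z:onz(c,222+(x+.5)/4-.5,219+(y+.5)/4-.5,z)
C=[f(*q,.153) for q in [(343,267),(458,237),(468,333),(392,362)]]; print(np.round(C,4),np.mean(C,0))
for i in range(4):
    d=C[(i+1)%4]-C[i]; print(np.hypot(*d[:2]).round(4),np.degrees(np.arctan2(d[1],d[0])).round(1))
print('disc',f(406,306,.153)); 
for z in(.144,.140): a,b=f(355,243,z),f(408,222,z); d=b-a; print('plate',a,b,np.hypot(*d[:2]),np.degrees(np.arctan2(d[1],d[0])))
S=[f(*q,.103) for q in [(278,58),(566,92),(535,325),(252,312)]];print(np.round(S,4))
t=load('t0');s=load('s0'); d=(323.5-.4,295.5-.4)
print(tri([ray(c,*d),ray(t,410+(663-560+.5)/2.6-.5,130+172.5/4-.5)]),tri([ray(c,*d),ray(s,135+126.5/2.6-.5,165+140.5/2.6-.5)]))
# black handle mask
g=cv2.cvtColor(c['color'][250:315,300:345],cv2.COLOR_BGR2GRAY); print(g.shape)
m=cv2.morphologyEx((g<45).astype(np.uint8),cv2.MORPH_CLOSE,np.ones((15,15))); k=max(cv2.findContours(m,0,2)[0],key=cv2.contourArea); print([tuple(map(int,q[0]+[300,250])) for q in cv2.approxPolyDP(k,2.5,True)])
E
```

```text
[[ 0.5989 -0.2677  0.153 ]
 [ 0.627  -0.2613  0.153 ]
 [ 0.6283 -0.2874  0.153 ]
 [ 0.6093 -0.2944  0.153 ]] [ 0.61588195 -0.27771119  0.153     ]
0.0288 12.9
0.0262 -87.1
0.0203 -159.8
0.0287 111.1
disc [ 0.61354625 -0.27913382  0.153     ]
plate [ 0.60157958 -0.26643209  0.144     ] [ 0.61503378 -0.26143308  0.144     ] 0.014352891901162365 20.38292370305131
plate [ 0.60129501 -0.26864193  0.14      ] [ 0.61494538 -0.26357003  0.14      ] 0.014562161552610552 20.382923703051354
[[ 0.5812 -0.2319  0.103 ]
 [ 0.6598 -0.2463  0.103 ]
 [ 0.6493 -0.3184  0.103 ]
 [ 0.5674 -0.3095  0.103 ]]
[ 0.61320195 -0.27497321  0.15865122] [ 0.61370179 -0.2760419   0.15743661]
(65, 45)
[(327, 261), (324, 261), (323, 273), (309, 273), (308, 286), (319, 307), (319, 314), (324, 314), (327, 305), (344, 302), (344, 292), (336, 291), (335, 278)]
```

```bash
python3 - <<'E'
from h import *
plan((.6135,-.2775,.225),np.radians(-69.5),8,.75)
E
```

```text
8 rows 0.202 [0.75, 0.007, 0.202, 0.1, 8.3, 0.75, 0.036, 0.199, 0.1, 8.3, 0.75, 0.064, 0.192, 0.1, 8.3, 0.75, 0.091, 0.18, 0.1, 8.3, 0.75, 0.116, 0.165, 0.1, 8.3, 0.75, 0.139, 0.147, 0.1, 8.3, 0.75, 0.159, 0.125, 0.1, 8.3, 0.75, 0.175, 0.101, 0.1, 8.3]
```

>>> play_rows(deltas=[0.75, 0, 0.2, 0, 8.3, 0.75, 0.04, 0.2, 0, 8.3, 0.75, 0.06, 0.19, 0, 8.3, 0.75, 0.09, 0.18, 0, 8.3, 0.75, 0.12, 0.16, 0, 8.3, 0.75, 0.14, 0.15, 0, 8.3, 0.75, 0.16, 0.12, 0.1, 8.3, 0.75, 0.17, 0.1, 0.1, 8.3, 0.75, 0, 0, 0, 0])

```text
clock: 8.6
eef_pos: [0.6022, -0.2762, 0.2466]
tool_rot: [0.811, -0.584, -0.017, -0.01]
ft_force: [0.5, -0.2, 0.3]
grip_width: 0.0642
```

```bash
python3 - <<'E'
from h import *
show()
plan((.6135,-.2775,.225),np.radians(-69.5),4,.75)
E
```

```text
[ 0.6022 -0.2762  0.2466] yaw -71.55 z [-0.0158  0.0372] F [ 0.5 -0.2  0.3] w 0.0642 t 8.6 [-0.442  0.612  0.608  1.598  0.027  2.377]
4 rows 0.09 [0.75, 0.02, -0.043, 0.09, -0.5, 0.75, 0.02, -0.043, 0.09, -0.5, 0.75, 0.021, -0.043, 0.09, -0.5, 0.75, 0.021, -0.042, 0.09, -0.5]
```

>>> play_rows(deltas=[0.75, 0, 0, 0, 0, 0.75, 0, 0, 0, 0, 0.75, 0, 0, 0, 0, 0.75, 0, 0, 0, 0])

```text
clock: 9.1
eef_pos: [0.6019, -0.2746, 0.2469]
tool_rot: [0.813, -0.582, -0.018, -0.011]
ft_force: [0.4, 1.3, -1.1]
grip_width: 0.0642
```

```bash
python3 -c "
from h import *
show()"
```

```text
[ 0.6019 -0.2746  0.2469] yaw -71.21 z [-0.0161  0.0376] F [ 0.4  1.3 -1.1] w 0.0642 t 9.1 [-0.44   0.61   0.606  1.597  0.027  2.373]
```

>>> play_rows(deltas=[0.75, 0.08, -0.17, 0.1, -2, 0.75, 0, 0, 0, 0])

```text
clock: 9.35
eef_pos: [0.614, -0.2754, 0.2404]
tool_rot: [0.824, -0.566, -0.017, -0.011]
ft_force: [0.4, -0.1, -0.4]
grip_width: 0.0642
```

```bash
python3 -c "
from h import *
show()"
```

```text
[ 0.614  -0.2754  0.2404] yaw -69.02 z [-0.0155  0.0375] F [ 0.4 -0.1 -0.4] w 0.0642 t 9.35 [-0.434  0.638  0.637  1.6    0.027  2.341]
```

>>> play_rows(deltas=[0.75, 0, 0, 0, 10, 0.75, 0, 0, 0, 10, 0.75, 0, 0, 0, 0])

```text
clock: 9.72
eef_pos: [0.6146, -0.2753, 0.2394]
tool_rot: [0.71, -0.704, -0.019, -0.008]
ft_force: [-0.1, -0.0, -0.9]
grip_width: 0.0643
```

```bash
python3 -c "
from h import *
show()"
```

```text
[ 0.6146 -0.2753  0.2394] yaw -89.49 z [-0.0167  0.0379] F [-0.1 -0.  -0.9] w 0.0643 t 9.725 [-0.433  0.64   0.639  1.601  0.027  2.698]
```

>>> play_rows(deltas=[0.75, 0, 0, 0, -10, 0.75, 0, 0, 0, -10, 0.75, 0, 0, 0, 0])

```text
clock: 10.1
eef_pos: [0.6147, -0.2753, 0.239]
tool_rot: [0.827, -0.562, -0.018, -0.011]
ft_force: [-0.0, -0.4, -0.4]
grip_width: 0.0641
```

```bash
python3 -c "
from h import *
show()"
```

```text
[ 0.6147 -0.2753  0.239 ] yaw -68.43 z [-0.0172  0.0381] F [-0.  -0.4 -0.4] w 0.0641 t 10.1 [-0.433  0.641  0.639  1.601  0.027  2.331]
```

>>> play_rows(deltas=[0.75, -0.5, 0.2, 0, 0, 0.75, -0.5, 0.2, 0, 0, 0.75, -0.5, 0.2, 0, 0, 0.75, 0, 0, 0, 0])

```text
clock: 10.6
eef_pos: [0.5464, -0.2033, 0.2412]
tool_rot: [0.825, -0.565, -0.019, -0.011]
ft_force: [0.3, -0.2, -0.2]
grip_width: 0.064
```

```bash
python3 -c "
from h import *
show()"
```

```text
[ 0.5464 -0.2033  0.2412] yaw -68.77 z [-0.0186  0.0387] F [ 0.3 -0.2 -0.2] w 0.064 t 10.6 [-0.371  0.432  0.302  1.472  0.029  2.399]
```

>>> play_rows(deltas=[0.75, 0.5, -0.2, 0, 0, 0.75, 0.5, -0.2, 0, 0, 0.75, 0.5, -0.2, 0, 0, 0.75, 0, 0, 0, 0])

```text
clock: 11.1
eef_pos: [0.616, -0.2775, 0.2373]
tool_rot: [0.824, -0.566, -0.017, -0.011]
ft_force: [0.4, 0.3, 0.0]
grip_width: 0.0638
```

```bash
python3 -c "
from h import *
show()"
```

```text
[ 0.616  -0.2775  0.2373] yaw -68.94 z [-0.0157  0.0368] F [0.4 0.3 0. ] w 0.0638 t 11.1 [-0.435  0.644  0.641  1.597  0.027  2.338]
```

>>> play_rows(deltas=[0.75, -0.25, -0.6, 0, 0, 0.75, -0.25, -0.6, 0, 0, 0.75, 0, 0, 0, 0])

```text
clock: 11.48
eef_pos: [0.6737, -0.224, 0.2378]
tool_rot: [0.823, -0.568, -0.017, -0.011]
ft_force: [-0.6, -0.3, 1.1]
grip_width: 0.0642
```

```bash
python3 -c "
from h import *
show()"
```

```text
[ 0.6737 -0.224   0.2378] yaw -69.23 z [-0.0158  0.0369] F [-0.6 -0.3  1.1] w 0.0642 t 11.475 [-0.334  0.736  0.807  1.669  0.03   2.445]
```

>>> play_rows(deltas=[0.75, 0.25, 0.6, 0, 0, 0.75, 0.25, 0.6, 0, 0, 0.75, 0, 0, 0, 0])

```text
clock: 11.85
eef_pos: [0.615, -0.2787, 0.2364]
tool_rot: [0.823, -0.568, -0.017, -0.01]
ft_force: [0.3, -0.2, -0.9]
grip_width: 0.0645
```

```bash
python3 -c "
from h import *
show()"
```

```text
[ 0.615  -0.2787  0.2364] yaw -69.2 z [-0.0166  0.0357] F [ 0.3 -0.2 -0.9] w 0.0645 t 11.85 [-0.437  0.643  0.637  1.595  0.025  2.341]
```

>>> play_rows(deltas=[0.75, -0.17, -0.1, 0, -8.3, 0.75, -0.16, -0.12, 0, -8.3, 0.75, -0.14, -0.15, 0, -8.3, 0.75, -0.12, -0.16, 0, -8.3, 0.75, 0, 0, 0, 0])

```text
clock: 12.48
eef_pos: [0.6215, -0.2305, 0.24]
tool_rot: [0.953, -0.303, -0.012, -0.015]
ft_force: [-0.4, 0.2, 0.3]
grip_width: 0.064
```

```bash
python3 -c "
from h import *
show()"
```

```text
[ 0.6215 -0.2305  0.24  ] yaw -35.23 z [-0.0136  0.0353] F [-0.4  0.2  0.3] w 0.064 t 12.475 [-0.368  0.607  0.584  1.573  0.028  1.818]
```

>>> play_rows(deltas=[0.75, 0, 0, 0, -8.3, 0.75, 0, 0, 0, -8.3, 0.75, 0, 0, 0, -8.3, 0.75, 0, 0, 0, -8.3, 0.75, 0, 0, 0, 0])

```text
clock: 13.1
eef_pos: [0.6213, -0.2324, 0.2407]
tool_rot: [1.0, -0.017, -0.006, -0.017]
ft_force: [-0.4, -0.4, 0.0]
grip_width: 0.0641
```

```bash
python3 -c "
from h import *
show()"
```

```text
[ 0.6213 -0.2324  0.2407] yaw -1.91 z [-0.0124  0.0336] F [-0.4 -0.4  0. ] w 0.0641 t 13.1 [-0.37   0.607  0.586  1.573  0.027  1.234]
```

>>> play_rows(deltas=[0.75, 0, -0.75, 0, 0, 0.75, 0, -0.75, 0, 0, 0.75, 0, -0.75, 0, 0, 0.75, 0, -0.75, 0, 0, 0.75, 0, 0, 0, 0])

```text
clock: 13.72
eef_pos: [0.6294, -0.0506, 0.2465]
tool_rot: [0.999, -0.03, -0.006, -0.016]
ft_force: [-0.2, -0.5, 0.5]
grip_width: 0.0641
```

```bash
python3 -c "
from h import *
show()"
```

```text
[ 0.6294 -0.0506  0.2465] yaw -3.43 z [-0.011   0.0331] F [-0.2 -0.5  0.5] w 0.0641 t 13.725 [-0.096  0.522  0.458  1.521  0.032  1.535]
```

>>> play_rows(deltas=[0.75, 0, 0.75, 0, 0, 0.75, 0, 0.75, 0, 0, 0.75, 0, 0.75, 0, 0, 0.75, 0, 0.75, 0, 0, 0.75, 0, 0, 0, 0])

```text
clock: 14.35
eef_pos: [0.6172, -0.2385, 0.2405]
tool_rot: [0.999, -0.038, -0.006, -0.015]
ft_force: [0.3, 0.2, -0.5]
grip_width: 0.0641
```

```bash
python3 -c "
from h import *
show()"
```

```text
[ 0.6172 -0.2385  0.2405] yaw -4.36 z [-0.0101  0.0304] F [ 0.3  0.2 -0.5] w 0.0641 t 14.35 [-0.38   0.6    0.573  1.564  0.025  1.267]
```

>>> play_rows(deltas=[0.75, 0, -0.3, 0, 8.3, 0.75, 0, -0.3, 0, 8.3, 0.75, 0, -0.3, 0, 8.3, 0.75, 0, -0.3, 0, 8.3, 0.75, 0, 0, 0, 0])

```text
clock: 14.98
eef_pos: [0.6379, -0.1719, 0.2423]
tool_rot: [0.941, -0.338, -0.01, -0.013]
ft_force: [-0.3, -0.3, -0.0]
grip_width: 0.064
```

```bash
python3 -c "
from h import *
show()"
```

```text
[ 0.6379 -0.1719  0.2423] yaw -39.53 z [-0.0105  0.0307] F [-0.3 -0.3 -0. ] w 0.064 t 14.975 [-0.276  0.595  0.569  1.563  0.027  1.985]
```

>>> play_rows(deltas=[0.75, 0, 0.3, 0, -8.3, 0.75, 0, 0.3, 0, -8.3, 0.75, 0, 0.3, 0, -8.3, 0.75, 0, 0.3, 0, -8.3, 0.75, 0, 0, 0, 0])

```text
clock: 15.6
eef_pos: [0.6031, -0.2395, 0.2409]
tool_rot: [0.999, -0.044, -0.006, -0.014]
ft_force: [-0.0, -0.8, -0.1]
grip_width: 0.0637
```

```bash
python3 -c "
from h import *
show()"
```

```text
[ 0.6031 -0.2395  0.2409] yaw -5.05 z [-0.0117  0.0291] F [-0.  -0.8 -0.1] w 0.0637 t 15.6 [-0.388  0.57   0.524  1.546  0.022  1.27 ]
```

```bash
python3 - <<'E'
from h import *
for i in range(6):
    p,w,o=state(); print(p.round(4),R.from_quat(o['tool_rot']).as_matrix()[:2,2].round(4),o['joint_pos'].round(4),o['joint_vel'].round(3)); vision.camera('top')
E
```

```text
[ 0.6031 -0.2395  0.2409] [-0.0117  0.0291] [-0.3885  0.5704  0.5236  1.5459  0.0225  1.2704] [ 0.012 -0.008 -0.008  0.003  0.014 -0.011]
[ 0.6034 -0.2387  0.2409] [-0.0116  0.0294] [-0.3874  0.5703  0.5236  1.546   0.0229  1.2714] [ 0.024  0.002  0.002 -0.001  0.007  0.019]
[ 0.6037 -0.238   0.2409] [-0.0115  0.0296] [-0.3863  0.5703  0.5237  1.546   0.0231  1.2717] [ 0.02  -0.     0.002 -0.003  0.001 -0.   ]
[ 0.6039 -0.2375  0.2409] [-0.0115  0.0296] [-0.3855  0.5704  0.5238  1.5459  0.0231  1.2716] [ 0.011  0.     0.002  0.    -0.    -0.005]
[ 0.6041 -0.2372  0.2409] [-0.0115  0.0296] [-0.385   0.5704  0.5238  1.5459  0.0231  1.2712] [ 0.009  0.001 -0.     0.002 -0.001 -0.005]
[ 0.6042 -0.237   0.2409] [-0.0115  0.0295] [-0.3847  0.5705  0.5238  1.5459  0.023   1.271 ] [ 0.005  0.002 -0.     0.    -0.002 -0.004]
```

>>> play_rows(deltas=[0.75, 0, -0.75, 0, -0.4, 0.75, 0, -0.75, 0, -0.4, 0.75, 0, -0.75, 0, -0.4, 0.75, 0, -0.75, 0, -0.4, 0.75, 0, -0.75, 0, -0.4, 0.75, 0, -0.75, 0, -0.4, 0.75, 0, -0.75, 0, -0.4, 0.75, 0, 0, 0, 0])

```text
clock: 16.9
eef_pos: [0.6253, 0.0915, 0.2497]
tool_rot: [1.0, -0.017, -0.005, -0.015]
ft_force: [0.6, -1.2, 0.7]
grip_width: 0.0643
```

```bash
python3 -c "
from h import *
show()"
```

```text
[0.6253 0.0915 0.2497] yaw -1.89 z [-0.0103  0.0301] F [ 0.6 -1.2  0.7] w 0.0643 t 16.9 [0.13  0.516 0.456 1.517 0.031 1.734]
```

>>> play_rows(deltas=[0.75, -0.1, 0.75, 0, 4, 0.75, -0.1, 0.75, 0, 4, 0.75, -0.1, 0.75, 0, 4, 0.75, -0.1, 0.75, 0, 4, 0.75, -0.1, 0.75, 0, 4, 0.75, -0.1, 0.75, 0, 4, 0.75, 0, 0, 0, 0])

```text
clock: 17.77
eef_pos: [0.5309, -0.1706, 0.2424]
tool_rot: [0.973, -0.23, -0.008, -0.012]
ft_force: [-0.2, -0.1, -0.0]
grip_width: 0.0641
```

```bash
python3 -c "
from h import *
show()"
```

```text
[ 0.5309 -0.1706  0.2424] yaw -26.62 z [-0.0101  0.027 ] F [-0.2 -0.1 -0. ] w 0.0641 t 17.775 [-0.323  0.367  0.209  1.43   0.022  1.712]
```

```bash
python3 - <<'E'
from h import *
plan((.6135,-.2775,.235),np.radians(-69.5),5,.75)
E
```

```text
5 rows 0.45 [0.75, 0.406, 0.195, 0.025, 8.6, 0.75, 0.43, 0.132, 0.025, 8.6, 0.75, 0.445, 0.067, 0.025, 8.6, 0.75, 0.45, -0.0, 0.025, 8.6, 0.75, 0.445, -0.067, 0.025, 8.6]
```

>>> play_rows(deltas=[0.75, 0.4, 0.2, 0, 8.6, 0.75, 0.42, 0.13, 0, 8.6, 0.75, 0.42, 0.06, 0, 8.6, 0.75, 0.42, 0, 0, 8.6, 0.75, 0.4, -0.06, 0, 8.6, 0.75, 0, 0, 0, 0, 0.75, 0, 0, 0, 0])

```text
clock: 18.65
eef_pos: [0.6118, -0.2721, 0.2388]
tool_rot: [0.816, -0.578, -0.012, -0.009]
ft_force: [0.1, 0.6, -0.5]
grip_width: 0.0644
```

```bash
python3 - <<'E'
from h import *
show()
plan((.6135,-.2775,.18),np.radians(-69.5),1,.6)
c=cam('wrist','w4'); u,v=proj(c,(.6135,-.2775,.155)).astype(int); print(u,v)
A=c['color'][200:400,200:440]; cv2.imwrite('pics/c4.png',cv2.resize(A,None,fx=3,fy=3,interpolation=cv2.INTER_CUBIC))
E
```

```text
[ 0.6118 -0.2721  0.2388] yaw -70.63 z [-0.0086  0.0287] F [ 0.1  0.6 -0.5] w 0.0644 t 18.65 [-0.429  0.619  0.601  1.573  0.023  2.375]
1 rows 0.98 [0.6, 0.094, 0.003, 0.98, -1.1]
331 208
```

View pics/c4.png

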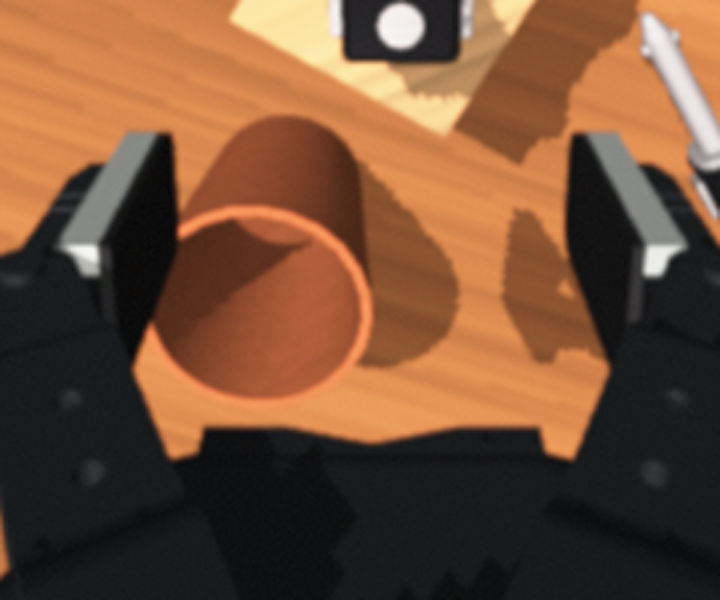

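```bash
python3 - <<'E'
from h import *
c=load('w4'); v0,u0=160,290
I=c['color'][v0:230,u0:370]; g=cv2.cvtColor(I,cv2.COLOR_BGR2GRAY)
m=(g<55).astype(np.uint8); m=cv2.morphologyEx(m,cv2.MORPH_CLOSE,cv2.getStructuringElement(2,(17,17)))
k=max(cv2.findContours(m,0,1)[0],key=cv2.contourArea); print(cv2.minAreaRect(k),[tuple(map(int,q[0]+[u0,v0])) for q in cv2.approxPolyDP(k,2,True)])
# bottom edge: lowest mask row per column, line fit
P=[]
for u in range(m.shape[1]):
    r=np.flatnonzero(m[:,u])
    if len(r): P.append((u+u0,r.max()+v0))
P=np.array(P); print(P.T.tolist())
ds=cv2.inRange(I,(190,190,190),(255,255,255)); n,l,stt,ce=cv2.connectedComponentsWithStats(ds); print([(s.tolist(),(e+[u0,v0]).round(1)) for s,e in zip(stt,ce)][1:])
E
```

```text
((43.0, 41.5), (37.0, 38.0), 90.0) [(318, 183), (314, 195), (315, 217), (332, 220), (350, 219), (352, 192), (349, 184)]
[[314, 315, 316, 317, 318, 319, 320, 321, 322, 323, 324, 325, 326, 327, 328, 329, 330, 331, 332, 333, 334, 335, 336, 337, 338, 339, 340, 341, 342, 343, 344, 345, 346, 347, 348, 349, 350, 351, 352], [195, 217, 218, 219, 219, 219, 219, 219, 219, 219, 219, 219, 219, 219, 219, 219, 219, 219, 220, 220, 220, 220, 219, 219, 219, 219, 219, 219, 219, 219, 219, 219, 219, 219, 219, 219, 219, 218, 217]]
[([34, 17, 18, 4, 56], array([332.7, 178.8])), ([19, 37, 5, 16, 53], array([311. , 204.7])), ([65, 38, 2, 7, 11], array([355.5, 200.8])), ([36, 42, 15, 14, 158], array([333. , 208.3])), ([65, 49, 1, 3, 3], array([355., 210.]))]
```

```bash
python3 - <<'E'
from h import *
c=load('w4')
for z in(.153,.156): print(onz(c,333,208.3,z))
print(tri([ray(c,333,208.3),ray(load('w3'),323.1,295.1)]))
P=tri([ray(c,333,208.3),ray(load('w3'),323.1,295.1),ray(load('t0'),449.7,172.6),ray(load('s0'),183.2,218.5)]);print(P)
p,w=show()
plan((.613,-.2775,.18),w,1,.6)
E
```

```text
[ 0.61315582 -0.27887108  0.153     ]
[ 0.6140588  -0.27854532  0.156     ]
[ 0.61345615 -0.27874788  0.15368192]
[ 0.61344234 -0.2770793   0.15604598]
[ 0.6116 -0.272   0.2388] yaw -70.64 z [-0.0088  0.0287] F [ 0.3 -0.1 -0.5] w 0.0643 t 18.7 [-0.429  0.618  0.6    1.573  0.022  2.375]
1 rows 0.98 [0.6, 0.093, 0.009, 0.98, -0.0]
```

>>> play_rows(deltas=[0.75, 0.15, 0.01, 0.5, 0, 0.75, 0, 0, 0.5, 0, 0.75, 0, 0, 0, 0])

```text
clock: 19.08
eef_pos: [0.6134, -0.2764, 0.1797]
tool_rot: [0.818, -0.576, -0.011, -0.01]
ft_force: [-0.0, 0.2, 1.0]
grip_width: 0.0639
```

```bash
python3 - <<'E'
from h import *
p,w=show()
plan((.6135,-.2785,.111),w,1,.65)
E
```

```text
[ 0.6134 -0.2764  0.1797] yaw -70.29 z [-0.0065  0.028 ] F [-0.   0.2  1. ] w 0.0639 t 19.075 [-0.434  0.634  0.476  1.43   0.023  2.364]
1 rows 1.145 [0.65, 0.033, 0.01, 1.145, -0.0]
```

>>> play_rows(deltas=[0.75, 0.03, 0.01, 0.4, 0, 0.75, 0.03, 0, 0.4, 0, 0.75, 0, 0, 0.33, 0, 0.75, 0, 0, 0, 0])

```text
clock: 19.58
eef_pos: [0.6165, -0.2771, 0.119]
tool_rot: [0.819, -0.573, -0.006, -0.011]
ft_force: [-0.3, 0.2, 1.0]
grip_width: 0.0641
```

```bash
python3 - <<'E'
from h import *
p,w=show()
plan((.6135,-.2785,.111),w,1,.65)
E
```

```text
[ 0.6165 -0.2771  0.119 ] yaw -69.98 z [0.003  0.0239] F [-0.3  0.2  1. ] w 0.0641 t 19.575 [-0.433  0.659  0.363  1.282  0.023  2.359]
1 rows 0.134 [0.65, 0.004, 0.054, 0.134, -0.0]
```

>>> play_rows(deltas=[0.7, 0, 0.06, 0.14, 0, 0.7, 0, 0, 0, 0])

```text
clock: 19.82
eef_pos: [0.6143, -0.2785, 0.1138]
tool_rot: [0.819, -0.573, -0.003, -0.011]
ft_force: [-0.5, -0.4, -0.0]
grip_width: 0.0599
```

```bash
python3 - <<'E'
from h import *
p,w=show()
plan((.6135,-.2785,.111),w,1,.65)
E
```

```text
[ 0.6143 -0.2785  0.1138] yaw -69.92 z [0.0073 0.0219] F [-0.5 -0.4 -0. ] w 0.0599 t 19.825 [-0.436  0.656  0.342  1.26   0.023  2.355]
1 rows 0.046 [0.65, -0.005, 0.013, 0.046, -0.0]
```

>>> play_rows(deltas=[0.45, 0, 0, 0, 0, 0.25, 0, 0, 0, 0, 0.1, 0, 0, 0, 0, 0.1, 0, 0, 0, 0, 0.1, 0, 0, 0, 0])

```text
clock: 20.45
eef_pos: [0.6152, -0.2789, 0.1159]
tool_rot: [0.819, -0.573, -0.002, -0.011]
ft_force: [-0.2, -0.1, 0.1]
grip_width: 0.0314
```

```bash
python3 -c "
from h import *
show()"
```

```text
[ 0.6152 -0.2789  0.1159] yaw -69.92 z [0.01   0.0209] F [-0.2 -0.1  0.1] w 0.0314 t 20.45 [-0.436  0.654  0.344  1.261  0.023  2.355]
```

>>> play_rows(deltas=[0.1, 0, 0, -0.3, 0, 0.1, 0, 0, -0.5, 0, 0.1, 0, 0, -0.5, 0, 0.1, 0, 0, -0.5, 0, 0.1, 0, 0, -0.5, 0, 0.1, 0, 0, -0.3, 0, 0.1, 0, 0, 0, 0])

```text
clock: 21.32
eef_pos: [0.6119, -0.2818, 0.27]
tool_rot: [0.819, -0.573, -0.007, -0.01]
ft_force: [-0.2, -1.0, -2.7]
grip_width: 0.0315
```

```bash
python3 - <<'E'
from h import *
p,w=show()
plan((.56,-.12,.27),w,4,.1)
plan((.585,.01,.27),w,8,.1)
E
```

```text
[ 0.6119 -0.2818  0.27  ] yaw -69.94 z [-0.0003  0.0251] F [-0.2 -1.  -2.7] w 0.0315 t 21.325 [-0.442  0.624  0.689  1.647  0.023  2.35 ]
4 rows 0.707 [0.1, -0.707, -0.028, 0.0, -0.0, 0.1, -0.707, -0.028, 0.0, -0.0, 0.1, -0.707, -0.028, 0.0, -0.0, 0.1, -0.707, -0.028, 0.0, -0.0]
8 rows 0.59 [0.1, -0.59, -0.156, 0.0, -0.0, 0.1, -0.59, -0.156, 0.0, -0.0, 0.1, -0.59, -0.156, 0.0, -0.0, 0.1, -0.59, -0.156, 0.0, -0.0, 0.1, -0.59, -0.156, 0.0, -0.0, 0.1, -0.59, -0.156, 0.0, -0.0, 0.1, -0.59, -0.156, 0.0, -0.0, 0.1, -0.59, -0.156, 0.0, -0.0]
```

>>> play_rows(deltas=[0.1, -0.3, -0.08, 0, 0, 0.1, -0.6, -0.16, 0, 0, 0.1, -0.6, -0.16, 0, 0, 0.1, -0.6, -0.16, 0, 0, 0.1, -0.6, -0.16, 0, 0, 0.1, -0.6, -0.16, 0, 0, 0.1, -0.5, -0.13, 0, 0, 0.1, -0.3, -0.08, 0, 0, 0.1, 0, 0, 0, 0, 0.1, 0, 0, 0, 0])

```text
clock: 22.58
eef_pos: [0.5833, -0.0218, 0.2603]
tool_rot: [0.818, -0.574, -0.018, -0.005]
ft_force: [0.0, -0.6, -2.2]
grip_width: 0.0315
```

```bash
python3 - <<'E'
from h import *
p,w=show()
plan((.585,.024,.27),w,2,.1)
a=cam('scene','s5');b=cam('top','t5')
A=a['color'][100:260,250:450];B=b['color'][130:250,280:380]
A=cv2.resize(A,None,fx=3,fy=3,interpolation=cv2.INTER_CUBIC)[:480,:400+0]; B=cv2.resize(B,None,fx=4,fy=4,interpolation=cv2.INTER_CUBIC)
cv2.imwrite('pics/c5.png',np.hstack([A,B]));print(A.shape,B.shape)
E
```

```text
[ 0.5833 -0.0218  0.2603] yaw -70.14 z [-0.0231  0.0284] F [ 0.  -0.6 -2.2] w 0.0315 t 22.575 [-0.052  0.424  0.339  1.51   0.027  2.743]
2 rows 0.354 [0.1, -0.354, -0.143, -0.081, -0.0, 0.1, -0.354, -0.143, -0.081, -0.0]
(480, 400, 3) (480, 400, 3)
```

View pics/c5.png

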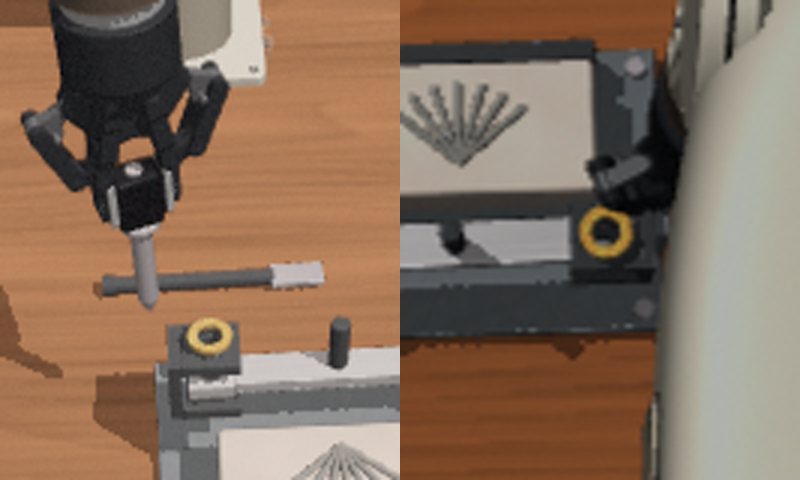

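>>> play_rows(deltas=[0.1, -0.2, -0.1, 0, 0, 0.1, -0.25, -0.11, 0.1, 0, 0.1, -0.2, -0.1, 0, 0, 0.1, 0, 0, 0, 0, 0.1, 0, 0, 0, 0])

```text
clock: 23.3
eef_pos: [0.5883, 0.0231, 0.255]
tool_rot: [0.818, -0.575, -0.018, -0.005]
ft_force: [0.1, 0.6, -1.7]
grip_width: 0.0318
```

```bash
python3 - <<'E'
from h import *
p,w=show()
a=cam('scene','s6');c=cam('wrist','w6')
t=R.from_quat(bot.get_obs()['tool_rot']).as_matrix()[:,2]; n=p+.104*t; print('nose if aligned',n,proj(a,n),proj(c,n),'collar',proj(a,(.585,.0243,.133)),proj(c,(.585,.0243,.133)))
A=cv2.resize(a['color'][130:250,270:370],None,fx=4,fy=4,interpolation=cv2.INTER_CUBIC); 
B=cv2.resize(c['color'][120:360,220:420],None,fx=2,fy=2,interpolation=cv2.INTER_CUBIC)
cv2.imwrite('pics/c6.png',np.hstack([A,B]));print(A.shape,B.shape)
E
```

```text
[0.5883 0.0231 0.255 ] yaw -70.27 z [-0.0227  0.0287] F [ 0.1  0.6 -1.7] w 0.0318 t 23.3 [0.024 0.433 0.339 1.499 0.029 2.821]
nose if aligned [0.58592307 0.0261038  0.15107578] [320.52915154 206.77550111] [321.13645088 200.39613174] collar [319.87275957 211.82226661] [323.53616928 196.10599842]
(480, 400, 3) (480, 400, 3)
```

View pics/c6.png

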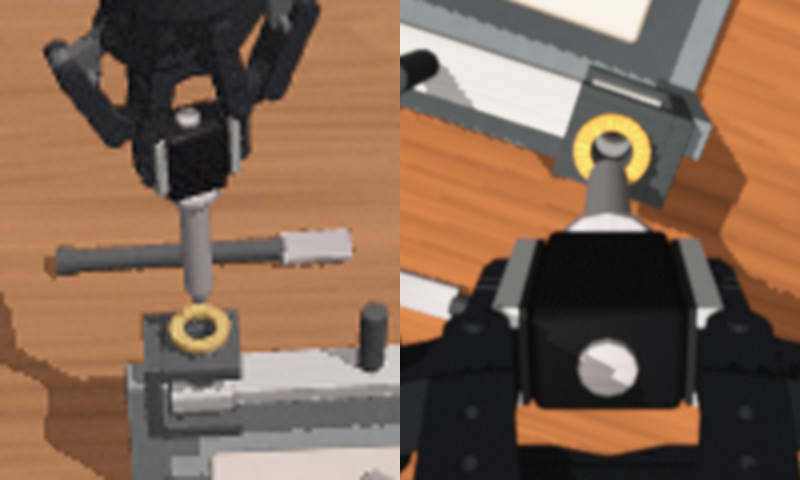

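```bash
python3 - <<'E'
from h import *
c=load('w6');a=load('s6')
def brass(c,box):
    u0,v0,u1,v1=box; hsv=cv2.cvtColor(c['color'][v0:v1,u0:u1],cv2.COLOR_BGR2HSV)
    m=cv2.inRange(hsv,(17,110,110),(32,255,255)); k=max(cv2.findContours(m,0,1)[0],key=cv2.contourArea); e=cv2.fitEllipse(cv2.convexHull(k)); return np.array(e[0])+[u0,v0],e[1]
print('brass w',brass(c,(295,165,360,225)),'s',brass(a,(305,195,335,225)))
def shank(c,rows,u0,u1):
    for v in rows:
        g=c['color'][v,u0:u1].astype(int); s=g.max(1)-g.min(1); print(v,' '.join('%d/%d'%(x,y) for x,y in zip(g.mean(1),s)))
shank(c,[194,198,201,204,208,214,220],308,342)
print();shank(a,[184,190,195,199,202,204,205,206],312,330)
E
```

```text
brass w (array([325.6271286, 194.8905735]), (37.47896957397461, 39.18894577026367)) s (array([319.35542774, 211.68144798]), (11.667892456054688, 14.742097854614258))
194 188/141 192/140 194/138 196/135 198/131 198/132 183/136 123/91 59/22 45/1 76/2 121/7 151/7 165/8 169/8 170/8 168/9 170/8 170/8 168/9 169/8 170/8 169/8 166/8 154/7 128/5 92/2 94/26 143/92 184/135 193/139 195/137 195/135 192/139
198 186/141 191/141 193/139 194/138 194/138 191/141 177/144 128/105 73/36 50/1 45/2 38/1 37/1 45/0 58/1 75/3 89/3 100/4 105/3 105/3 99/4 86/2 73/1 64/0 66/1 76/2 90/6 113/44 156/111 190/135 198/133 196/135 191/140 188/143
201 181/134 192/140 193/139 195/137 195/137 196/136 196/136 184/140 144/112 101/51 94/11 105/6 113/6 118/7 121/6 116/7 110/6 106/7 100/5 93/5 85/3 82/1 83/0 86/2 89/5 99/30 124/81 166/127 191/135 196/134 196/135 193/137 190/141 189/144
204 129/64 169/125 190/138 196/136 196/135 193/137 190/129 174/101 145/51 130/17 124/8 123/7 124/8 124/6 123/7 119/7 114/7 109/6 105/6 102/6 94/5 88/5 80/7 87/31 122/89 169/136 193/137 199/130 198/132 194/137 192/139 190/143 189/144 182/146
208 
[... 915 characters left out ...]
 118/7 131/8 137/8 140/7 135/8 63/14 55/14 56/17 59/14 63/32 64/30 61/31
199 135/93 135/93 135/94 134/90 85/7 95/5 113/9 129/8 135/9 141/8 137/11 123/77 133/93 135/92 133/94 134/93 135/92 134/93
202 132/93 133/91 132/91 131/89 104/48 97/6 112/8 125/9 133/8 138/9 130/30 129/90 129/90 130/91 127/91 129/91 128/90 127/91
204 131/91 132/90 132/91 132/91 131/91 127/84 90/7 94/6 102/8 115/31 130/89 130/93 131/93 130/92 132/92 130/92 131/92 132/89
205 132/93 131/94 130/93 132/91 131/91 131/88 93/45 88/5 102/10 122/69 130/91 130/93 130/92 129/92 130/90 130/89 127/90 130/88
206 130/91 128/91 130/89 129/92 146/97 152/94 170/94 165/93 176/87 165/97 157/97 137/93 129/89 127/90 127/91 128/88 128/88 126/90
```

>>> play_rows(deltas=[0.1, 0.02, 0, 0.25, 0, 0.1, 0.015, 0, 0.2, 0, 0.1, 0, 0, 0, 0])

```text
clock: 23.78
eef_pos: [0.5879, 0.0205, 0.2254]
tool_rot: [0.817, -0.576, -0.018, -0.005]
ft_force: [0.1, -0.8, -2.7]
grip_width: 0.0311
```

```bash
cat >> h.py <<'E'
def pinst():
    p,w=show(); t=R.from_quat(bot.get_obs()['tool_rot']).as_matrix()
    for n,L in(('orig',.0129),('nose',.104)): q=p+L*t[:,2]; d=q-np.array([.585,.0243,0]); print(n,q.round(4),'off tool xy mm',(1000*d[:2]@t[:2,:2]).round(2))
E
python3 -c "
from h import *
pinst()"
```

```text
[0.5879 0.0205 0.2254] yaw -70.39 z [-0.0237  0.0286] F [ 0.1 -0.8 -2.7] w 0.0311 t 23.775 [0.02  0.44  0.274 1.428 0.029 2.819]
orig [0.5876 0.0209 0.2126] off tool xy mm [ 4.07 -1.32]
nose [0.5855 0.0235 0.1215] off tool xy mm [ 0.89 -0.16]
```

>>> play_rows(deltas=[0.1, -0.02, 0, 0.1, 0, 0.1, 0, 0, 0.12, 0, 0.1, 0, 0, 0.12, 0, 0.1, 0, 0, 0, 0])

```text
clock: 24.28
eef_pos: [0.5888, 0.0228, 0.2047]
tool_rot: [0.817, -0.576, -0.016, -0.007]
ft_force: [1.5, 0.6, -3.8]
grip_width: 0.0312
```

```bash
python3 -c "
from h import *
pinst()"
```

```text
[0.5888 0.0228 0.2047] yaw -70.38 z [-0.0192  0.03  ] F [ 1.5  0.6 -3.8] w 0.0312 t 24.275 [0.023 0.446 0.229 1.372 0.03  2.822]
orig [0.5885 0.0232 0.1918] off tool xy mm [ 2.24 -2.96]
nose [0.5868 0.0259 0.1008] off tool xy mm [-0.92 -2.22]
```

>>> play_rows(deltas=[0.1, 0, 0.01, 0.1, 0, 0.1, 0, 0, 0.1, 0, 0.1, 0, 0, 0.1, 0, 0.1, 0, 0, 0, 0])

```text
clock: 24.78
eef_pos: [0.5882, 0.023, 0.1858]
tool_rot: [0.817, -0.576, -0.016, -0.007]
ft_force: [1.7, 0.9, -3.1]
grip_width: 0.0313
```

```bash
sed -i 's/\.585,\.0243,0\]/.587,.0255,0]/' h.py; python3 -c "
from h import *
pinst()"
```

```text
[0.5882 0.023  0.1858] yaw -70.38 z [-0.0181  0.0296] F [ 1.7  0.9 -3.1] w 0.0313 t 24.775 [0.024 0.452 0.19  1.326 0.03  2.822]
orig [0.588  0.0234 0.1729] off tool xy mm [ 2.29 -0.22]
nose [0.5863 0.0261 0.0818] off tool xy mm [-0.8   0.43]
```

>>> play_rows(deltas=[0.1, -0.01, 0, 0.1, 0, 0.1, 0, 0, 0.1, 0, 0.1, 0, 0, 0.08, 0, 0.1, 0, 0, 0, 0])

```text
clock: 25.28
eef_pos: [0.5876, 0.0235, 0.1677]
tool_rot: [0.817, -0.576, -0.016, -0.006]
ft_force: [1.6, 0.5, -4.3]
grip_width: 0.0314
```

```bash
python3 -c "
from h import *
pinst()"
```

```text
[0.5876 0.0235 0.1677] yaw -70.4 z [-0.0184  0.0283] F [ 1.6  0.5 -4.3] w 0.0314 t 25.275 [0.025 0.461 0.156 1.283 0.029 2.824]
orig [0.5873 0.0239 0.1548] off tool xy mm [1.62 0.21]
nose [0.5857 0.0265 0.0637] off tool xy mm [-1.37  0.92]
```

>>> play_rows(deltas=[0.1, 0, -0.01, 0.07, 0, 0.1, 0, 0, 0.07, 0, 0.1, 0, 0, 0, 0])

```text
clock: 25.65
eef_pos: [0.5882, 0.0237, 0.1589]
tool_rot: [0.817, -0.576, -0.015, -0.006]
ft_force: [1.2, -1.0, -2.9]
grip_width: 0.031
```

```bash
python3 -c "
from h import *
pinst()"
```

```text
[0.5882 0.0237 0.1589] yaw -70.41 z [-0.018   0.0276] F [ 1.2 -1.  -2.9] w 0.031 t 25.65 [0.026 0.467 0.142 1.263 0.028 2.825]
orig [0.5879 0.0241 0.146 ] off tool xy mm [ 1.67 -0.39]
nose [0.5863 0.0266 0.055 ] off tool xy mm [-1.26  0.32]
```

>>> play_rows(deltas=[0.1, 0, 0, 0.06, 0, 0.1, 0, 0, 0.06, 0, 0.1, 0, 0, 0, 0])

```text
clock: 26.02
eef_pos: [0.5881, 0.0239, 0.1558]
tool_rot: [0.817, -0.576, -0.014, -0.007]
ft_force: [1.4, -0.3, -6.8]
grip_width: 0.0313
```

```bash
python3 -c "
from h import *
pinst()"
```

```text
[0.5881 0.0239 0.1558] yaw -70.39 z [-0.0145  0.0273] F [ 1.4 -0.3 -6.8] w 0.0313 t 26.025 [0.026 0.466 0.132 1.25  0.028 2.825]
orig [0.5879 0.0242 0.1429] off tool xy mm [ 1.5  -0.46]
nose [0.5866 0.0267 0.0518] off tool xy mm [-1.28 -0.05]
```

```bash
python3 -c "
from h import *
for i in range(4):
    pinst(); vision.camera('scene')"
```

```text
[0.5881 0.0239 0.1558] yaw -70.39 z [-0.0145  0.0273] F [ 1.4 -0.3 -6.8] w 0.0313 t 26.025 [0.026 0.466 0.132 1.25  0.028 2.825]
orig [0.5879 0.0242 0.1429] off tool xy mm [ 1.5  -0.46]
nose [0.5866 0.0267 0.0518] off tool xy mm [-1.28 -0.05]
[0.5882 0.0239 0.1557] yaw -70.39 z [-0.0145  0.0273] F [-0.6  0.2  0.7] w 0.0314 t 26.075 [0.026 0.466 0.132 1.25  0.028 2.825]
orig [0.5881 0.0242 0.1428] off tool xy mm [ 1.54 -0.57]
nose [0.5867 0.0267 0.0518] off tool xy mm [-1.24 -0.16]
[0.5882 0.0239 0.1557] yaw -70.39 z [-0.0147  0.0273] F [-1.   0.8  2.3] w 0.0316 t 26.125 [0.026 0.467 0.132 1.251 0.028 2.825]
orig [0.588  0.0243 0.1428] off tool xy mm [ 1.49 -0.56]
nose [0.5867 0.0268 0.0517] off tool xy mm [-1.3  -0.13]
[0.5882 0.0239 0.1557] yaw -70.4 z [-0.0148  0.0274] F [-1.3 -0.3  0.1] w 0.0316 t 26.175 [0.026 0.467 0.133 1.251 0.028 2.826]
orig [0.588  0.0242 0.1428] off tool xy mm [ 1.55 -0.55]
nose [0.5867 0.0267 0.0517] off tool xy mm [-1.25 -0.12]
```

>>> play_rows(deltas=[0.1, 0.02, 0, 0.05, 0])

```text
clock: 26.35
eef_pos: [0.5884, 0.0237, 0.1551]
tool_rot: [0.817, -0.576, -0.014, -0.008]
ft_force: [-7.5, 2.4, 19.9]
grip_width: 0.0313
```

```bash
python3 -c "
from h import *
pinst()"
```

```text
[0.5884 0.0237 0.1551] yaw -70.37 z [-0.0137  0.0295] F [-7.5  2.4 19.9] w 0.0313 t 26.35 [0.025 0.467 0.131 1.248 0.03  2.824]
orig [0.5883 0.0241 0.1422] off tool xy mm [ 1.75 -0.71]
nose [0.587  0.0268 0.0512] off tool xy mm [-1.2  -0.44]
```

>>> play_rows(deltas=[0.1, 0, 0, 0.05, 0])

```text
clock: 26.48
eef_pos: [0.5884, 0.0238, 0.1549]
tool_rot: [0.817, -0.576, -0.013, -0.009]
ft_force: [-5.4, -2.4, 14.9]
grip_width: 0.0314
```

```bash
python3 -c "
from h import *
pinst()"
```

```text
[0.5884 0.0238 0.1549] yaw -70.36 z [-0.0119  0.0294] F [-5.4 -2.4 14.9] w 0.0314 t 26.475 [0.025 0.465 0.128 1.245 0.03  2.824]
orig [0.5882 0.0242 0.142 ] off tool xy mm [ 1.63 -0.69]
nose [0.5871 0.0269 0.051 ] off tool xy mm [-1.26 -0.57]
```

>>> play_rows(deltas=[0.1, -0.02, 0.04, 0, 0, 0.1, 0, 0.02, 0.04, 0])

```text
clock: 26.72
eef_pos: [0.5874, 0.0235, 0.154]
tool_rot: [0.817, -0.576, -0.01, -0.01]
ft_force: [1.6, 1.6, 4.2]
grip_width: 0.0314
```

```bash
python3 -c "
from h import *
pinst()"
```

```text
[0.5874 0.0235 0.154 ] yaw -70.37 z [-0.0047  0.029 ] F [1.6 1.6 4.2] w 0.0314 t 26.725 [0.025 0.458 0.115 1.231 0.029 2.824]
orig [0.5874 0.0239 0.1411] off tool xy mm [1.64 0.21]
nose [0.5869 0.0265 0.0501] off tool xy mm [-0.98 -0.28]
```

>>> play_rows(deltas=[0.1, -0.02, 0, 0.04, 0, 0.1, 0, 0, 0.04, 0])

```text
clock: 26.98
eef_pos: [0.5875, 0.0238, 0.1498]
tool_rot: [0.817, -0.576, -0.009, -0.01]
ft_force: [-0.4, -0.6, 5.6]
grip_width: 0.0311
```

```bash
python3 -c "
from h import *
pinst()"
```

```text
[0.5875 0.0238 0.1498] yaw -70.41 z [-0.0031  0.0269] F [-0.4 -0.6  5.6] w 0.0311 t 26.975 [0.027 0.46  0.106 1.219 0.027 2.826]
orig [0.5875 0.0241 0.1369] off tool xy mm [1.43 0.01]
nose [0.5872 0.0266 0.0459] off tool xy mm [-0.97 -0.55]
```

>>> play_rows(deltas=[0.1, -0.01, 0, 0.04, 0, 0.1, 0, 0, 0.04, 0])

```text
clock: 27.22
eef_pos: [0.5874, 0.0239, 0.1452]
tool_rot: [0.817, -0.577, -0.009, -0.01]
ft_force: [0.5, -1.6, 8.5]
grip_width: 0.0312
```

```bash
python3 -c "
from h import *
pinst()"
```

```text
[0.5874 0.0239 0.1452] yaw -70.43 z [-0.0026  0.0258] F [ 0.5 -1.6  8.5] w 0.0312 t 27.225 [0.027 0.463 0.098 1.208 0.026 2.828]
orig [0.5874 0.0243 0.1323] off tool xy mm [1.28 0.03]
nose [0.5872 0.0266 0.0412] off tool xy mm [-1.02 -0.53]
```

>>> play_rows(deltas=[0.1, -0.01, 0, 0.04, 0, 0.1, 0, 0, 0.03, 0])

```text
clock: 27.48
eef_pos: [0.5874, 0.0241, 0.142]
tool_rot: [0.817, -0.577, -0.008, -0.01]
ft_force: [-0.4, -1.1, 7.6]
grip_width: 0.0315
```

```bash
python3 - <<'E'
from h import *
pinst()
a=cam('scene','s7')
cv2.imwrite('pics/c7.png',cv2.resize(a['color'][150:250,265:405],None,fx=5,fy=5,interpolation=cv2.INTER_CUBIC))
E
```

```text
[0.5874 0.0241 0.142 ] yaw -70.46 z [-0.0017  0.0249] F [-0.4 -1.1  7.6] w 0.0315 t 27.475 [0.028 0.464 0.091 1.199 0.025 2.829]
orig [0.5873 0.0244 0.1291] off tool xy mm [1.15 0.06]
nose [0.5872 0.0267 0.038 ] off tool xy mm [-1.05 -0.56]
```

View pics/c7.png

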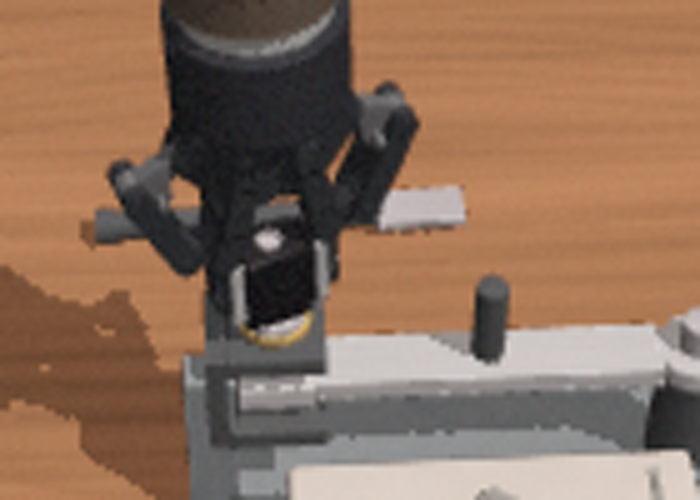

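>>> play_rows(deltas=[0.1, 0, 0, 0.04, 0, 0.1, 0, 0, 0.03, 0])

```text
clock: 27.78
eef_pos: [0.5873, 0.0242, 0.1389]
tool_rot: [0.817, -0.577, -0.008, -0.01]
ft_force: [-0.1, -2.4, 8.0]
grip_width: 0.0314
```

```bash
python3 -c "
from h import *
pinst()"
```

```text
[0.5873 0.0242 0.1389] yaw -70.48 z [-0.0009  0.0255] F [-0.1 -2.4  8. ] w 0.0314 t 27.775 [0.028 0.465 0.085 1.191 0.025 2.829]
orig [0.5873 0.0246 0.126 ] off tool xy mm [1. 0.]
nose [0.5873 0.0269 0.0349] off tool xy mm [-1.21 -0.7 ]
```

>>> play_rows(deltas=[0.1, 0, 0, 0.03, 0])

```text
clock: 27.9
eef_pos: [0.5873, 0.0242, 0.1379]
tool_rot: [0.817, -0.577, -0.008, -0.01]
ft_force: [-0.9, -2.0, 9.3]
grip_width: 0.0313
```

```bash
python3 -c "
from h import *
pinst()"
```

```text
[0.5873 0.0242 0.1379] yaw -70.48 z [-0.0003  0.0257] F [-0.9 -2.   9.3] w 0.0313 t 27.9 [0.028 0.466 0.083 1.188 0.026 2.829]
orig [0.5873 0.0246 0.125 ] off tool xy mm [ 0.98 -0.01]
nose [0.5873 0.0269 0.0339] off tool xy mm [-1.23 -0.77]
```

>>> play_rows(deltas=[0.1, 0, 0, 0.03, 0, 0.1, 0, 0, 0.03, 0])

```text
clock: 28.15
eef_pos: [0.5874, 0.0242, 0.1373]
tool_rot: [0.817, -0.577, -0.007, -0.011]
ft_force: [-2.6, -2.3, 15.5]
grip_width: 0.0315
```

```bash
python3 -c "
from h import *
pinst()"
```

```text
[0.5874 0.0242 0.1373] yaw -70.51 z [0.0016 0.0261] F [-2.6 -2.3 15.5] w 0.0315 t 28.15 [0.028 0.465 0.08  1.183 0.026 2.829]
orig [0.5874 0.0246 0.1244] off tool xy mm [ 1.   -0.06]
nose [0.5875 0.027  0.0333] off tool xy mm [-1.19 -1.  ]
```

>>> play_rows(deltas=[0.1, 0, 0, 0.03, 0])

```text
clock: 28.28
eef_pos: [0.5873, 0.0243, 0.1373]
tool_rot: [0.816, -0.577, -0.006, -0.012]
ft_force: [-2.8, -2.8, 12.9]
grip_width: 0.0311
```

```bash
python3 -c "
from h import *
pinst()"
```

```text
[0.5873 0.0243 0.1373] yaw -70.51 z [0.0028 0.0263] F [-2.8 -2.8 12.9] w 0.0311 t 28.275 [0.028 0.464 0.078 1.182 0.026 2.829]
orig [0.5874 0.0246 0.1244] off tool xy mm [ 0.98 -0.04]
nose [0.5876 0.027  0.0333] off tool xy mm [-1.19 -1.07]
```

>>> play_rows(deltas=[0.39, 0, 0, 0.02, 0, 0.42, 0, 0, 0.01, 0, 0.45, 0, 0, 0.01, 0, 0.5, 0, 0, 0, 0, 0.6, 0, 0, 0, 0, 0.75, 0, 0, 0, 0])

```text
clock: 29.02
eef_pos: [0.5832, 0.0269, 0.1327]
tool_rot: [0.817, -0.577, -0.012, -0.011]
ft_force: [0.6, 0.6, 0.2]
grip_width: 0.0639
```

```bash
python3 -c "
from h import *
pinst()"
```

```text
[0.5832 0.0269 0.1327] yaw -70.46 z [-0.0067  0.0327] F [0.6 0.6 0.2] w 0.0639 t 29.025 [0.029 0.467 0.07  1.18  0.033 2.83 ]
orig [0.5831 0.0273 0.1198] off tool xy mm [-3.05  3.09]
nose [0.5825 0.0303 0.0287] off tool xy mm [-6.06  2.67]
```

>>> play_rows(deltas=[0.8, 0.05, 0, -0.2, 0, 0.8, 0, 0, -0.5, 0, 0.8, 0, 0, -0.6, 0, 0.8, 0, 0, -0.6, 0, 0.8, 0, 0, -0.4, 0, 0.8, 0, 0, 0, 0])

```text
clock: 29.78
eef_pos: [0.5849, 0.0189, 0.277]
tool_rot: [0.817, -0.577, -0.013, -0.012]
ft_force: [0.5, 0.3, -0.2]
grip_width: 0.0683
```

```bash
python3 - <<'E'
from h import *
pinst()
a=cam('scene','s8');c=cam('wrist','w8')
A=cv2.resize(a['color'][165:245,285:385],None,fx=4,fy=4,interpolation=cv2.INTER_CUBIC)
B=cv2.resize(c['color'][60:380,160:480],(400,400)); A=cv2.copyMakeBorder(A,0,80,0,0,0)
cv2.imwrite('pics/c8.png',np.hstack([A,B]))
for n,z in(('orig',.1275),('top',.1775),('collar if free',.133)): print(n,proj(a,(.585,.0243,z)),proj(c,(.585,.0243,z)))
E
```

```text
[0.5849 0.0189 0.277 ] yaw -70.47 z [-0.0074  0.0337] F [ 0.5  0.3 -0.2] w 0.0683 t 29.775 [0.015 0.41  0.36  1.528 0.034 2.815]
orig [0.5848 0.0193 0.2641] off tool xy mm [5.07 4.13]
nose [0.5841 0.0224 0.1731] off tool xy mm [1.96 3.74]
orig [319.91833476 213.41242803] [321.82728127 185.59353027]
top [319.48912608 198.43693399] [319.36779425 199.77384222]
collar if free [319.87275957 211.82226661] [321.59614721 186.92614679]
```

```bash
python3 - <<'E'
from h import *
a=load('s8');c=load('w8')
def disc(c,u0,v0,u1,v1,amin,lo=170):
    I=c['color'][v0:v1,u0:u1]; m=((I.min(2)>lo)&(I.max(2).astype(int)-I.min(2)<25)).astype(np.uint8)
    n,l,s,e=cv2.connectedComponentsWithStats(m); return [(x.tolist(),(y+[u0,v0]).round(2)) for x,y in zip(s,e)][1:] 
D=[q for q in disc(c,290,150,350,240,30) if q[0][4]>15]; print(D)
S=[q for q in disc(a,310,190,330,205,3,150) if q[0][4]>3]; print(S)
# side view brass and gate
def brass(c,box):
    u0,v0,u1,v1=box; hsv=cv2.cvtColor(c['color'][v0:v1,u0:u1],cv2.COLOR_BGR2HSV)
    m=cv2.inRange(hsv,(17,110,110),(32,255,255)); ys,xs=np.nonzero(m); return len(xs),xs.mean()+u0,ys.min()+v0,ys.max()+v0
for n in('s0','s6','s7','s8'): print(n,brass(load(n),(305,195,335,228)))
# post top in w8/s8 via earlier predicted location
for c_ in (a,c): print(proj(c_,(.584,.1237,.142)))
E
```

```text
[([0, 2, 18, 32, 416], array([296.9 , 167.04])), ([26, 21, 16, 4, 48], array([323.5 , 172.92])), ([10, 38, 3, 15, 42], array([301.02, 195.17])), ([25, 43, 14, 14, 143], array([321.6 , 199.28]))]
[([7, 6, 5, 4, 16], array([319. , 197.5]))]
s0 (105, np.float64(319.45714285714286), np.int64(206), np.int64(217))
s6 (101, np.float64(319.5940594059406), np.int64(206), np.int64(217))
s7 (18, np.float64(321.1666666666667), np.int64(212), np.int64(218))
s8 (23, np.float64(319.5652173913044), np.int64(215), np.int64(219))
[363.39321889 207.49832334]
[218.26797815 153.97001342]
```

```bash
python3 - <<'E'
from h import *
a=load('s8');c=load('w8')
P=tri([ray(c,321.6,199.28),ray(a,319,197.5)]); print('disc',P, (proj(c,P)-[321.6,199.28]),(proj(a,P)-[319,197.5]))
# brass crescent lower edge, subpixel: column profile at u 317..322
for n in('s0','s6','s7','s8'):
    I=load(n)['color'].astype(int); col=I[212:224,318:322].mean(1); print(n,[int(r-b) for b,g,r in col])
# buttons/handle in wrist: row across the plates
for v in (190,195,205): 
    g=c['color'][v,290:352].astype(int); print(v,' '.join(str(int(x)) for x in g.mean(1)))
E
```

```text
disc [0.5877235  0.02316645 0.18341403] [-0.12455867 -0.05920636] [-0.05002252 -0.00441949]
s0 [0, 0, 40, 93, 98, 83, 32, 2, 1, 0, 0, 0]
s6 [0, 0, 41, 94, 98, 84, 32, 1, 0, 0, 0, 0]
s7 [1, 1, 3, 9, 9, 52, 73, 30, 3, 1, 0, 0]
s8 [0, 0, 0, 7, 8, 17, 81, 66, 10, 1, 0, 0]
190 88 91 93 96 97 98 98 95 104 151 206 224 201 126 49 28 31 31 33 31 31 32 31 32 31 32 29 31 31 31 30 31 31 32 31 30 31 30 31 31 30 31 32 32 30 30 31 30 27 23 31 73 124 154 162 131 78 54 55 60 63 73
195 89 79 77 79 80 82 88 91 102 149 204 227 206 130 50 28 32 34 35 33 34 33 34 32 44 85 149 198 224 231 232 231 231 231 228 223 202 158 99 51 33 30 32 31 33 32 30 29 26 25 35 83 129 142 132 105 69 56 54 54 53 54
205 128 129 128 128 128 124 111 99 99 102 99 106 107 78 43 30 33 35 37 38 36 37 35 36 35 43 73 125 173 203 219 226 228 223 213 188 147 95 51 35 33 33 34 33 33 32 33 31 28 21 22 37 57 63 60 56 55 53 54 53 57 64
```

```bash
python3 -c "
from h import *
show(); print(ticket.job_done())"
```

```text
[0.5836 0.019  0.2741] yaw -70.47 z [-0.0123  0.0336] F [ 0.3 -0.4 -0.5] w 0.0679 t 29.875 [0.015 0.412 0.356 1.527 0.034 2.816]
the job is handed in; nothing more can be done
None
```

I shut the gate, put the pin through the fork and gate with both buttons squeezed, pushed it down to the collar's hard stop and let go. I handed the job in at 29.9 s. No verdict came back.

**Last checks that agree:**
- **Collar:** its lower edge sits about 1.6 px below its free position in the scene camera, which is about 5 mm, as expected for a locked pin.
- **Buttons:** both plates stand out of the handle again, at the same spacing as before I gripped the pin.
- **Pin position:** the top of the handle triangulates to about (0.588, 0.023). That is 1 to 3 mm from my estimate of the fork axis.
- **Robot:** the gripper is about 90 mm above the pin and the wrist force is about zero.

**Checks that failed, disagreed or were not made:**
- **Height estimate:** the triangulated handle top puts the pin 1 to 2 mm higher than the collar edge does. That is within the camera error.
- **Jam on the way in:** the tool had drifted up to about 0.04 rad off vertical. The pin caught briefly at the fork, with about 20 N read at the wrist between rows. A small sideways shift freed it; I never measured the pin's contact force itself.
- **No final look by eye:** the 12-picture limit was used up, so the end state was checked only by measuring pixels.
- **Gate angle:** I did not measure it again after locking. I relied on the pin standing through its hole.
- **Bystanders:** I kept clear of the stone, hammer, chisel and pot, but did not measure their positions at the end.

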